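Change over the date coder and load the rotary table

TASK

Set the coding head to today's tin size: with the handwheel wind it to the right clearly past the size mark (by about 5 mm or more), then wind it back leftwards so that its pointer comes to rest on the mark with the slack in the screw taken up in that return direction. Then stand every round tin upright on the rotary table, one centred in each engraved ring, any rings, and after that turn the table by its bar handle exactly one place clockwise (seen from above) so that it rests in the next detent, with the tins still in their rings. Leave the square tin and the other desk things alone.

Things in the scene. Friction and masses are not known exactly. Their poses are not given: they have to be found in the camera images.
- pointer (a point): Tip of the small dark steel pointer (4 mm wide) on the robot-facing side of the white coding head (62 x 50 mm block, its top 51 mm above the table, riding on the grey slide). The head travels to the right (about world -y) towards the rotary table. The frame's y axis points along the slide, away from the rotary table (to the left). The point lies 22 mm above the table.
- mark (a point): The size mark: white line across a dark steel clip (22 x 7 mm) fixed on the scale bar along the robot-facing side of the slide; 22 mm above the table. Same axes as the pointer: its y axis points left along the slide. The pointer is on the mark when their y along the slide agree. At the start the pointer is 15 to 35 mm to the left of the mark.
- head (a joint): Travel of the coding head, m: 0 at the start, grows as it goes right towards the rotary table (limits -0.004 and 0.072). Clockwise turning of the handwheel (seen from above) drives it that way, 24 mm for each turn of the screw (3.82 mm per rad). Pushing the head itself does not move it.
- play (a joint): Slack between handwheel and screw, rad, 0 to 0.6: the wheel turns 0.6 rad freely before it takes the screw along. 0.6 = slack taken up for clockwise driving (head going right), 0 = slack taken up for counter-clockwise driving (head going back left). It starts anywhere between.
- wheel_axis (a point): Point on the handwheel's vertical axis, 90 mm above the table (height to grip the crank). The wheel: black disc, radius 52 mm, top 64 mm up, at the slide's left end; about 4 N at the crank turns it, it stays where left. The slide reaches 250 mm right of this axis; bed 70 mm wide, 14 mm tall (34 at its right end); its 20 mm tall scale bar reaches 53 mm from the centre line on the robot's side.
- crank_grip (a point): Middle of the upright black crank handle on the handwheel (20 mm in diameter, from 64 to 110 mm above the table), 40 mm from the wheel's axis; point 90 mm above the table. The handle spins freely on its own pin, so it can be gripped from above and led round in a circle without turning the gripper.
- rotary_grip (a point): Centre of the black bar handle in the middle of the rotary table, 83 mm above the table: 54 x 16 mm, 34 mm tall (66 to 100 mm above the table), its length along the frame's x axis; grip it across the 16 mm (y) from above.
- rotary (a joint): Angle of the rotary table, rad, clockwise seen from above is positive; 0 at the start. A sprung detent holds it every 60 degrees (0, 1.047, 2.094...); it takes about 0.2 N m to leave a detent and beyond half way it is pulled into the next one. Next place clockwise is 1.047.
- station0 (a point): Centre of engraved station ring 1 of 6 (55 mm across, 88 mm from the axis) on the top face of the round aluminium rotary table (300 mm across, top 22 mm above the table). It turns with the table.
- station1 (a point): Centre of engraved station ring 2 of 6 (55 mm across, 88 mm from the axis) on the top face of the round aluminium rotary table (300 mm across, top 22 mm above the table). It turns with the table.
- station2 (a point): Centre of engraved station ring 3 of 6 (55 mm across, 88 mm from the axis) on the top face of the round aluminium rotary table (300 mm across, top 22 mm above the table). It turns with the table.
- station3 (a point): Centre of engraved station ring 4 of 6 (55 mm across, 88 mm from the axis) on the top face of the round aluminium rotary table (300 mm across, top 22 mm above the table). It turns with the table.
- station4 (a point): Centre of engraved station ring 5 of 6 (55 mm across, 88 mm from the axis) on the top face of the round aluminium rotary table (300 mm across, top 22 mm above the table). It turns with the table.
- station5 (a point): Centre of engraved station ring 6 of 6 (55 mm across, 88 mm from the axis) on the top face of the round aluminium rotary table (300 mm across, top 22 mm above the table). It turns with the table.
- tin0: Round plain steel lidded tin, 44 mm in diameter, 32 mm tall, about 90 g, upright on the table; origin at the centre of its underside. May be absent.
- tin1: Round plain steel lidded tin, 44 mm in diameter, 32 mm tall, about 90 g, upright on the table; origin at the centre of its underside. May be absent.
- tin2: Round plain steel lidded tin, 44 mm in diameter, 32 mm tall, about 90 g, upright on the table; origin at the centre of its underside. May be absent.
- tin3: Round plain steel lidded tin, 44 mm in diameter, 32 mm tall, about 90 g, upright on the table; origin at the centre of its underside. May be absent.
- tin4: Round plain steel lidded tin, 44 mm in diameter, 32 mm tall, about 90 g, upright on the table; origin at the centre of its underside. May be absent.
- square_tin: Square steel tin 46 x 46 mm, 36 mm tall, in the row with the round tins: not part of this job. Leave it alone. Origin at the centre of its underside.
- bottle: Drinks bottle with white cap, 62 mm across, 165 mm tall. Leave it alone. Origin at the centre of its underside.
- stapler: Stapler with orange handle, 130 mm long. Leave it alone. Origin at the centre of its underside.
- punch: Blue paper punch, 70 x 100 mm. Leave it alone. Origin at the centre of its underside.
- stamp: Small hand stamp, 64 mm long, 20 mm tall. Leave it alone. Origin at the centre of its underside.
Not all that is in view belongs to the job. Leave any orange look-alike of the tin0 alone.

How it is judged:
By the outcome, as a careful person would: the job done as asked, in the order asked, and still so for the second after the job is handed in, with the robot touching nothing.
Of tin0, tin1, tin2, tin3, tin4 only 3 to 5 are there at a start; the rules pass over those that are not, and their reading is None.
At some moment in a run one of tin0, tin1, tin2, tin3, tin4 may be knocked a few centimetres aside while the robot is not near it.
It also fails if it takes over 210 s, if anything falls off the work surface, if the arm or the gripper's body presses on something with over 40 N, if the wrist force passes 120 N, or if a joint passes its speed limit or range.

ROBOT

A 6-joint arm with a two-finger parallel gripper is mounted at the origin on the work surface. World frame = base frame: x ahead of the robot, y to its left, z up, the work surface at z = 0. Lengths are in m, angles in rad, forces in N, time in s.
With the tool pointing down it reaches from about 0.225 to 0.875 m from the base axis. Payload 3.4 kg.
Tool frame: the origin (TCP) lies midway between the tips of the shut fingers; the grasp point (between the pads) lies arm.tcp_to_grasp behind it (arm.tcp_to_grasp is the distance from the TCP to the grasp point, in m); y points along the fingers, x is the direction in which the jaws open and shut, and the axes are right-handed (so a half turn about y gives the same grasp; the last joint's range is limited). The gripper opens to 85 mm and grips with 20 to 120 N. Pads are 22 mm wide; open, the fingers measure 114 mm over their backs; the gripper's body (76 mm by 85 mm) begins 54 mm behind the grasp point. The pads swing forward as they close: fully open they stand 13 mm farther back than shut.
Start: joints at [-1.319, 0.276, 1.505, -0, 1.361, -0.121], TCP at [0.209, -0.536, 0.211] pointing down, gripper open.
Joint ranges: [-2.89, 2.89], [-0.75, 2.08], [0.22, 2.7], [-1.18, 4.32], [0.11, 2.71], [-2.7, 2.7]. Speed limits (rad/s): [2.57, 2.57, 3.14, 3.14, 3.14, 3.14].

INTERFACE

Orientations are given as [roll, pitch, yaw] about the fixed x, y, z axes, in that order (R = Rz(yaw) Ry(pitch) Rx(roll)).
In Python, from station import arm, read_camera gives the robot as it stands.
- The arm moves only by the tool step_arm, never from a script. Its argument "motion" is a list of rows, each a list of 3 entries, a list of its own where there are three numbers: the turn, a rotation vector about the tool's x, y, z in rad, then the shift along the tool's x, y, z in m, then the finger opening in m, from 0 to 0.0854. In form: [[[wx, wy, wz], [tx, ty, tz], hand], ...]. A call has 1 to 12 rows; each row shifts and turns the pose as measured when the row begins, along the tool's axes as they then stand; what a row does not reach is not made up. A row lasts 1/10 s, in which the tool goes at most 50 mm and 8.59 degrees, less where a joint would pass 70% of its speed; a pose out of reach is approached as far as the arm can. A call with a gripper value outside its range is refused whole. The fingers move at their own pace and stop on an object; "force" is the grip in N (left out, the last holds). Time passes only in rows, so rows that do not move let the fingers close. It gives the time, the measured TCP pose, the force and the opening at its end, in the units of the state.
- arm.observe(): the state, without advancing time (a new reading comes with each control period).
- read_camera(name): name is "scene" or "top"; returns a dict with "image" (420x560x3 uint8, red, green, blue), "fov_y" (degrees; the focal length in pixels is half the picture's height over the tangent of half this angle, whatever the lens; pixels are square), "cx", "cy" (the principal point, pixels), "cam_to_world" (4x4, takes a point from camera to world coordinates). Camera axes: x right, y down, z forward; pixel columns grow to the right and rows downward; lengths in m; the calibration is good to about 2 mm. A picture is of the moment at which its call begins. There is no depth.
- arm.finish_job(): hands the job in, once; it reports no verdict.
The state is a dict: "clock": time; "joints": joint angles; "joint_velocities": joint speeds; "joint_torque": joint torques, N m; "eef_pos": TCP position; "tool_rot": TCP orientation; "ft_force": force on the tool from outside, world axes, zero at the start; "ft_torque": the same for the moment, N m; "opening": finger opening in m.
Only numpy, scipy, OpenCV 4.12 (cv2) and the standard library are available. Lean on these libraries where they do the work, as an engineer would, in place of code of your own. Each camera call takes 0.05 s, during which the arm holds its last target. There are 200 camera calls.

## Working session

There is one attempt and no reset: what is moved stays moved. The work goes in short steps, Python scripts to look and compute and a tool call to move; the robot and the scene stay as the last step left them, time stands still between calls to the robot, and variables do not carry over. Pictures are saved under pics/ and viewed, on a budget of 14 in all, crops included, one or two more only if the job needs it, and the job is handed in when it is done.

Besides the shell and the picture viewer there is one more tool, called as name([rows], argument=value, ...), one row to a line, values as JSON. step_arm: Moves the arm, as the interface text tells. Its arguments: {"type":"object","properties":{"motion":{"type":"array","items":{"type":"array"}},"force":{"type":"number"}},"required":["motion"]}

```bash
ls; mkdir -p pics; python3 - <<'E'
from station import arm, read_camera
import cv2,numpy as np
for n in ("scene","top"):
    c=read_camera(n); cv2.imwrite(f"pics/{n}0.png",cv2.resize(c["image"][:,:,::-1],(800,600),interpolation=cv2.INTER_CUBIC))
    print(n,c["fov_y"],c["cx"],c["cy"],np.round(c["cam_to_world"],3).tolist())
print(arm.observe(),arm.tcp_to_grasp)
E
```

```text
pics
scene 50.568786815593995 285.22770256732724 207.26291354148333 [[-0.753, 0.455, -0.475, 1.113], [0.658, 0.525, -0.54, 0.64], [0.003, -0.719, -0.695, 0.949], [0.0, 0.0, 0.0, 1.0]]
top 54.70630022437535 273.9910233053418 203.4319258851509 [[0.005, -0.984, 0.18, 0.346], [-1.0, -0.007, -0.009, -0.016], [0.01, -0.18, -0.984, 1.009], [0.0, 0.0, 0.0, 1.0]]
{'clock': 0.1, 'joints': array([-1.31897999e+00,  2.76540625e-01,  1.50602422e+00,  1.26779173e-05,
        1.36069212e+00, -1.20989243e-01]), 'joint_velocities': array([ 0.00107452, -0.00073963, -0.00288769,  0.00070245,  0.00094054,
       -0.0015695 ]), 'joint_torque': array([ 1.20722314e-03, -4.17698872e+01, -2.46405691e+01, -1.80397928e-04,
        5.79116429e-03, -3.50813394e-06]), 'eef_pos': array([ 0.20930951, -0.53500396,  0.20981413]), 'tool_rot': array([-1.57058315,  0.00165064, -1.19799322]), 'ft_force': array([-0.16653119, -0.1211687 ,  0.50917095]), 'ft_torque': array([-0.00325343, -0.00392004,  0.04485302]), 'opening': 0.08568387190155759} 0.0187
```

View pics/top0.png

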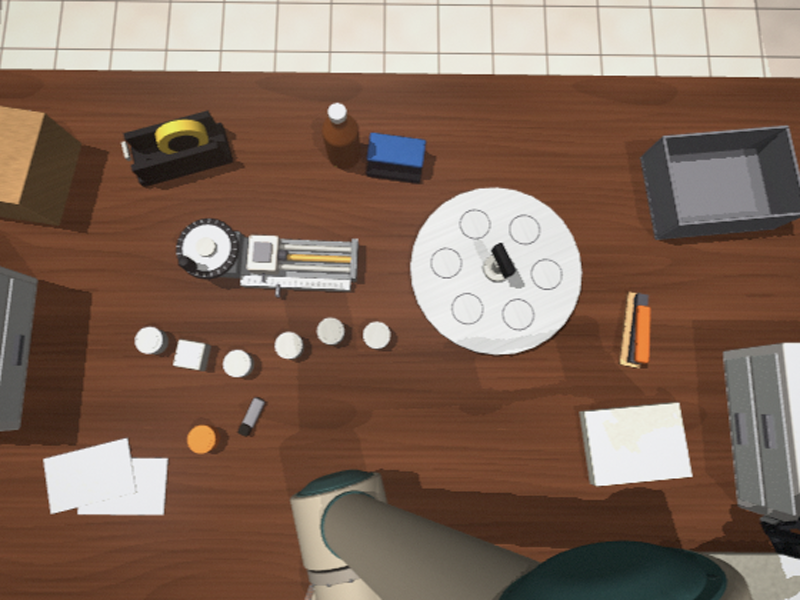

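View pics/scene0.png

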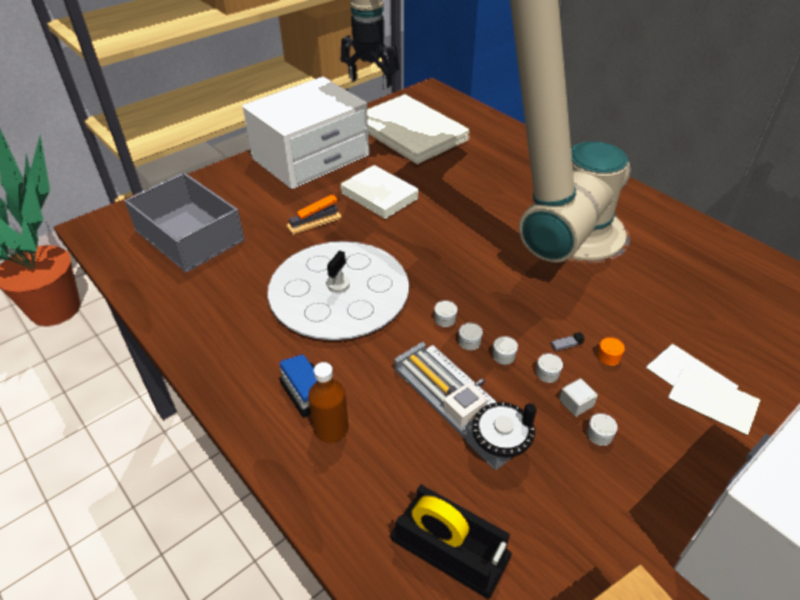

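Top view (800x600 frame): there are five round tins at about (150,340), (238,363), (288,346), (330,331) and (376,335). The square tin is at (190,355), the orange decoy at (202,439), the handwheel at (206,248) with its crank at (187,263), and the rotary centre near (498,262). The pointer and clip need a close crop.

```bash
cat > h.py <<'E'
from station import arm, read_camera
import cv2,numpy as np
def f(c): return c["image"].shape[0]/2/np.tan(np.radians(c["fov_y"]/2))
def ray(c,uv,z):
    T=np.array(c["cam_to_world"]); d=T[:3,:3]@np.array([(uv[0]-c["cx"])/f(c),(uv[1]-c["cy"])/f(c),1.])
    return T[:3,3]+d*(z-T[2,3])/d[2]
def proj(c,p):
    T=np.array(c["cam_to_world"]); q=T[:3,:3].T@(np.array(p)-T[:3,3]); return np.array([q[0]/q[2]*f(c)+c["cx"],q[1]/q[2]*f(c)+c["cy"]])
def crop(c,name,u0,v0,u1,v1,k):
    cv2.imwrite(f"pics/{name}.png",cv2.resize(c["image"][v0:v1,u0:u1,::-1],None,fx=k,fy=k,interpolation=cv2.INTER_CUBIC))
def st():
    s=arm.observe(); r=s["tool_rot"]; print("t %.2f"%s["clock"],"pos",np.round(s["eef_pos"],4),"rot",np.round(r,3),"open %.4f"%s["opening"],"F",np.round(s["ft_force"],1)); return s
def go(dst,yaw=None):
    "total shift in tool axes (x,y,z) and turn about tool y to reach TCP dst"
    s=st(); a=s["tool_rot"][2]; d=np.array(dst)-s["eef_pos"]
    print("shift",np.round([d[0]*np.cos(a)+d[1]*np.sin(a),-d[2],-d[0]*np.sin(a)+d[1]*np.cos(a)],4), "wy",None if yaw is None else round(-(yaw-a),3))
E
python3 - <<'E'
from h import *
c=read_camera("top"); im=c["image"]; hsv=cv2.cvtColor(im,cv2.COLOR_RGB2HSV)
crop(c,"slide0",115,140,265,210,5)
m=((hsv[:,:,1]<50)&(hsv[:,:,2]>120)).astype(np.uint8)*255
n,l,s,ce=cv2.connectedComponentsWithStats(m)
for i in range(1,n):
    if 150<s[i,4]<700 or s[i,4]>5000: 
        z=.022 if s[i,4]>5000 else .032
        print(s[i],np.round(ce[i],1),np.round(ray(c,ce[i],z),4))
d=(hsv[:,:,2]<45).astype(np.uint8)*255
for box in ((115,140,180,210),(335,160,370,200)):
    u0,v0,u1,v1=box; n,l,s,ce=cv2.connectedComponentsWithStats(d[v0:v1,u0:u1])
    for i in range(1,n):
        if s[i,4]>15: print("dark",s[i],ce[i]+[u0,v0])
# engraved rings by Hough around table
g=cv2.cvtColor(im,cv2.COLOR_RGB2GRAY)
k=cv2.HoughCircles(cv2.resize(g[120:260,280:415],None,fx=4,fy=4,interpolation=cv2.INTER_CUBIC),cv2.HOUGH_GRADIENT,1.5,80,param1=60,param2=30,minRadius=35,maxRadius=60)
if k is not None:
  for q in k[0]: 
    uv=q[:2]/4+[280,120]; print("ring",uv,q[2]/4,np.round(ray(c,uv,.022),4))
c=read_camera("scene"); crop(c,"slides0",270,235,395,335,6)
E
```

```text
[    0     0   560    54 28722] [285.   25.2] [ 1.0144 -0.0512  0.022 ]
[  287   131   121   117 10771] [346.6 189.5] [ 0.5633 -0.2051  0.022 ]
[172 165  23  25 514] [183.3 176.7] [0.5904 0.2004 0.032 ]
[222 222  19  19 282] [230.9 231.2] [0.4558 0.0795 0.032 ]
[254 225  20  19 297] [263.4 234.2] [0.4491 0.0011 0.032 ]
[ 94 229  20  19 300] [103.7 237.7] [0.4383 0.3843 0.032 ]
[192 232  20  19 293] [201.5 241.3] [0.4311 0.1495 0.032 ]
[121 238  23  21 369] [131.9 247.8] [0.4145 0.3151 0.032 ]
[156 245  20  19 306] [165.5 254. ] [0.4002 0.2341 0.032 ]
dark [12 40 11 11 60] [132.68333333 185.95      ]
dark [ 10  10  15  24 175] [352.22857143 182.79428571]
ring [327.0625 216.1875] 10.025 [ 0.4957 -0.155   0.022 ]
ring [382.9375 192.5625] 10.625 [ 0.5561 -0.2955  0.022 ]
ring [361.9375 219.9375] 10.7375 [ 0.4869 -0.2407  0.022 ]
ring [366.8125 161.0625] 11.15 [ 0.6372 -0.2582  0.022 ]
ring [312.0625 184.3125] 9.8 [ 0.5759 -0.119   0.022 ]
ring [332.6875 157.6875] 10.1375 [ 0.6453 -0.172   0.022 ]
ring [348.4375 187.3125] 10.475 [ 0.5689 -0.2098  0.022 ]
```

View pics/slide0.png

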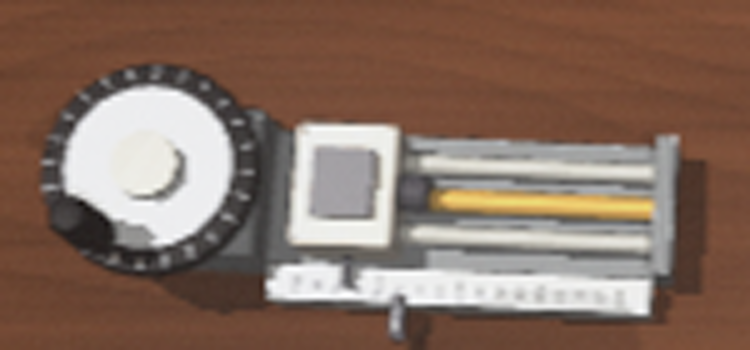

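View pics/slides0.png

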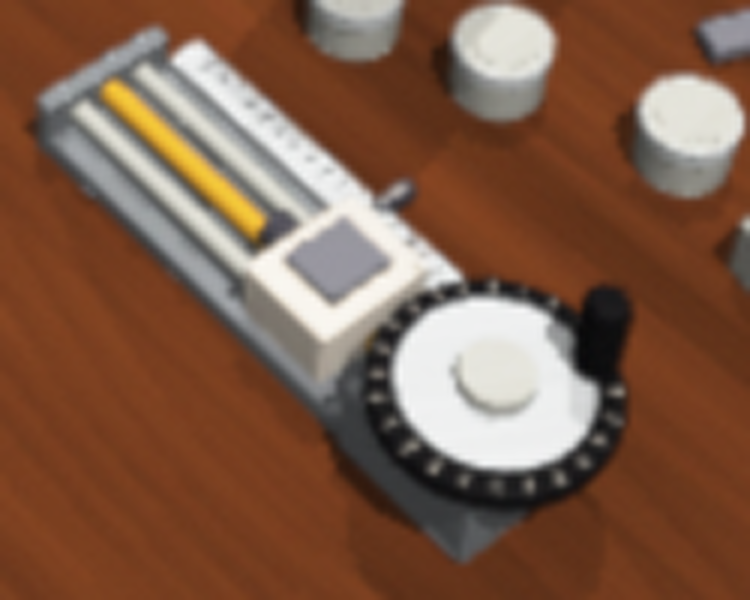

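The crops show the pointer tip at about crop (347,275), native (184.4,195). The clip with the mark is at crop (398,315), native (194.6,203). The crank is at the front-left of the wheel. Next I read native pixels there, and measure the slide direction and the wheel and crank positions.

```bash
python3 - <<'E'
from h import *
c=read_camera("top"); im=c["image"]; g=cv2.cvtColor(im,cv2.COLOR_RGB2GRAY)
np.set_printoptions(linewidth=250)
print("cols",np.arange(176,206))
for v in range(190,210): print(v,g[v,176:206])
# scale bar: bright mask, fit line along its robot-side edge
for u in range(172,244,6):
    col=g[190:212,u].astype(int); d=np.diff(col); k=d.argmin(); 
    print(u,190+k, np.round(ray(c,(u,190.5+k),.02),4)[:2], end=" | ")
print()
# wheel white inner disc + rim via blobs
hsv=cv2.cvtColor(im,cv2.COLOR_RGB2HSV)
m=((hsv[:,:,1]<60)&(hsv[:,:,2]>190)).astype(np.uint8); m2=np.zeros_like(m); m2[150:195,120:168]=m[150:195,120:168]
k=cv2.findContours(m2,cv2.RETR_EXTERNAL,cv2.CHAIN_APPROX_NONE)[0]; k=max(k,key=cv2.contourArea)
e=cv2.minEnclosingCircle(k); print("white disc",e,ray(c,e[0],.064), cv2.fitEllipse(k))
d=((hsv[:,:,2]<75)&(hsv[:,:,1]<90)).astype(np.uint8); m2[:]=0; m2[148:198,118:170]=d[148:198,118:170]
k=cv2.findContours(m2,cv2.RETR_EXTERNAL,cv2.CHAIN_APPROX_NONE)[0]; k=max(k,key=cv2.contourArea)
e=cv2.fitEllipse(k); print("rim",e,ray(c,e[0],.062)); 
# crank: darkest pixels
print("crank top px"); 
for v in range(176,194): print(v,g[v,120:146])
E
```

```text
cols [176 177 178 179 180 181 182 183 184 185 186 187 188 189 190 191 192 193 194 195 196 197 198 199 200 201 202 203 204 205]
190 [103 100  99  98 100 100 101 100 100  99 101 101 102 102 101 101 103  98  95  96 103 104 103 104 140 169 168 165 167 167]
191 [144 124 106 108 105 101 101  88  68  86 100  98  98 100  98  98  99 101 100 100 102 102 104 104 143 167 170 167 167 168]
192 [179 178 178 179 153 117 114 112 100  99 105 105 105 107 103 100 103 102 101 104 103 102 103 102 140 166 167 167 167 167]
193 [237 238 238 237 227 218 208 160  94 115 129 137 156 156 142 125 123 112 111 109 103 102 115 123 153 177 179 175 174 175]
194 [238 238 237 237 238 238 224 161  92 122 153 211 238 239 237 237 238 238 238 238 238 238 238 238 238 237 238 229 217 217]
195 [238 237 236 237 239 238 222 159  94 123 156 213 238 238 222 223 237 237 238 238 239 238 238 238 238 238 238 238 238 237]
196 [237 225 203 225 238 237 214 145  98 121 206 237 237 239 225 225 238 238 238 237 237 238 236 237 238 238 237 237 238 238]
197 [238 226 203 223 238 225 207 185 139 123 172 225 238 237 225 225 238 237 223 226 238 23
[... 3368 characters left out ...]
 76  77  76  71  53  32  34  34  37  33  36  36  35  36  46 112 145 148 148 148 149 150 154]
188 [ 75  74  75  71  74  74  74  74  62  35  35  36  35  35  35  33  36  63 117 142 145 144 147 146 145 205]
189 [ 78  78  77  76  77  79  76  77  74  63  43  41  39  35  33  36  38  38  41  49  82 107 117 115 110 119]
190 [81 84 81 82 80 81 82 81 82 81 69 78 76 46 39 42 40 56 57 41 40 38 42 40 42 40]
191 [82 83 82 81 81 81 81 82 81 82 80 69 53 53 67 73 61 98 95 39 41 40 56 57 41 42]
192 [ 80  79  78  78  79  81  79  79  80  79  80  79  75  59  47  53  90 113  97  57  46  42  89  86  46  61]
193 [ 82  82  81  81  81  82  81  79  81  82  81  81  82  81  74  59  45  44  51  62  66  71 122 121  69  69]
```

step_arm([
  [[0,-0.149,0],[0,-0.005,0],0.085],
  [[0,-0.149,0],[0,-0.005,0],0.085],
  [[0,-0.149,0],[0,-0.005,0],0.085],
  [[0,-0.149,0],[0,0,0],0.085],
  [[0,-0.149,0],[0,0,0],0.085],
  [[0,-0.149,0],[0,0,0],0.085],
  [[0,-0.149,0],[0,0,0],0.085],
  [[0,-0.149,0],[0,0,0],0.085],
  [[0,0,0],[0.02,0,0.045],0.085],
  [[0,0,0],[0.02,0,0.045],0.085],
  [[0,0,0],[0.02,0,0.045],0.085],
  [[0,0,0],[0.02,0,0.045],0.085],
])

```text
clock: 1.45
eef_pos: [0.2877, -0.3554, 0.2224]
tool_rot: [-1.569, 0.001, 0.001]
ft_force: [1.3, -0.9, 0.6]
opening: 0.0851
```

```bash
python3 - <<'E'
from h import *
st()
c=read_camera("top"); s=read_camera("scene")
def tri(a,b):
    A=[];B=[]
    for cc,uv in((c,a),(s,b)):
        T=np.array(cc["cam_to_world"]); d=T[:3,:3]@[(uv[0]-cc["cx"])/f(cc),(uv[1]-cc["cy"])/f(cc),1]; d/=np.linalg.norm(d); P=np.eye(3)-np.outer(d,d); A.append(P);B.append(P@T[:3,3])
    return np.linalg.solve(sum(A),sum(B))
print("crank top",tri((127.7,182.2),(371,285)), ray(c,(127.7,182.2),.11), ray(s,(371,285),.11))
w=ray(c,(144.9,173),.064); w2=ray(s,(352.7,298.5),.064); print("wheel",w,w2)
p=ray(c,(184,195.5),.022);m=ray(c,(193.5,203.5),.022); print(p,m)
e=np.array([.0375,.9993]); print("gap along slide",(p-m)[:2]@e)
cr=ray(c,(127.7,182.2),.11); print("r",np.linalg.norm((cr-w)[:2]))
E
```

```text
t 1.45 pos [ 0.2877 -0.3554  0.2224] rot [-1.569e+00  1.000e-03  1.000e-03] open 0.0851 F [ 1.3 -0.9  0.6]
crank top [0.55795669 0.30948689 0.10670913] [0.55713896 0.30835979 0.11      ] [0.56017789 0.31072728 0.11      ]
wheel [0.59085078 0.28549502 0.064     ] [0.59223146 0.29003997 0.064     ]
[0.54508771 0.1987663  0.022     ] [0.52511878 0.1744619  0.022     ]
gap along slide 0.025036222531206506
r 0.04073431560467381
```

step_arm([
  [[0,0,0],[0.018,0,0.045],0.06],
  [[0,0,0],[0.018,0,0.045],0.06],
  [[0,0,0],[0.018,0,0.045],0.06],
  [[0,0,0],[0.018,0,0.045],0.06],
  [[0,0,0],[0.018,0,0.045],0.06],
  [[0,0,0],[0.018,0,0.045],0.06],
  [[0,0,0],[0.018,0,0.045],0.06],
  [[0,0,0],[0.018,0,0.045],0.06],
  [[0,0,0],[0.018,0,0.045],0.06],
  [[0,0,0],[0.018,0,0.045],0.06],
  [[0,0,0],[0.018,0,0.045],0.06],
  [[0,0,0],[0.018,0,0.045],0.06],
])

```text
clock: 2.75
eef_pos: [0.5109, 0.1939, 0.2247]
tool_rot: [-1.578, -0.01, -0.003]
ft_force: [2.0, -1.0, 0.4]
opening: 0.0599
```

step_arm([
  [[0,0,0],[0.018,0,0.045],0.06],
  [[0,0,0],[0.018,0,0.045],0.06],
  [[0,0,0],[0.01,0,0.025],0.06],
  [[0,0,0],[0,0,0],0.06],
])

```text
clock: 3.15
eef_pos: [0.5621, 0.3182, 0.2221]
tool_rot: [-1.576, -0.013, 0.003]
ft_force: [-0.8, -0.9, -1.5]
opening: 0.0599
```

step_arm([
  [[0.005,0,0.013],[-0.0036,0.03,-0.009],0.06],
  [[0,0,0],[0,0.045,0],0.06],
  [[0,0,0],[0,0.04,0],0.06],
  [[0,0,0],[0,0.025,0],0.06],
  [[0,0,0],[0,0.003,0],0.06],
  [[0,0,0],[0,0,0],0.01],
  [[0,0,0],[0,0,0],0.01],
  [[0,0,0],[0,0,0],0.01],
  [[0,0,0],[0,0,0],0.01],
  [[0,0,0],[0,0,0],0.01],
], force=40)

```text
clock: 4.15
eef_pos: [0.5616, 0.3042, 0.0785]
tool_rot: [-1.573, -0.002, 0.002]
ft_force: [-0.1, 0.4, -7.2]
opening: 0.017
```

```bash
python3 - <<'E'
from h import *
st(); c=read_camera("scene"); crop(c,"grip1",290,200,420,320,5)
E
```

```text
t 4.15 pos [0.5616 0.3042 0.0785] rot [-1.573 -0.002  0.002] open 0.0170 F [-0.1  0.4 -7.2]
```

View pics/grip1.png

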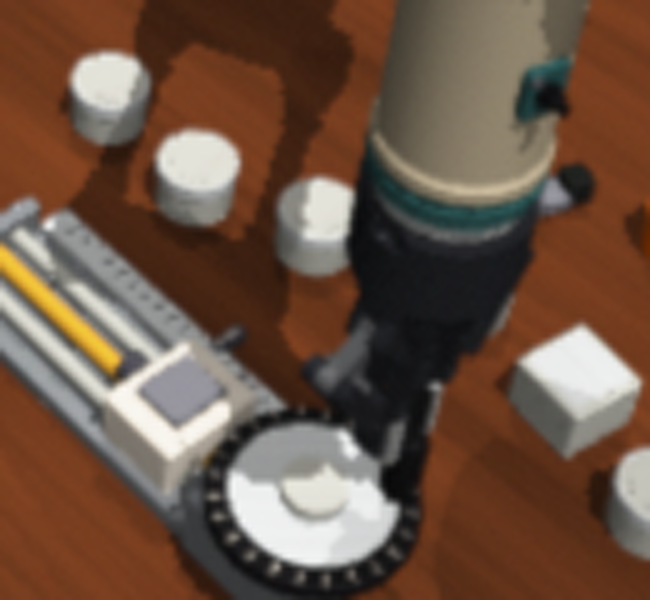

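The scene crop shows the fingers around the crank handle at the wheel's right side, about crop (400,470). The y offset is about 5 mm, so I re-centre the grip once.

step_arm([
  [[0,0,0],[0,0,0],0.05],
  [[0,0,0],[0,0,0],0.05],
  [[0,0,0],[-0.001,0,0.005],0.05],
  [[0,0,0],[0,0,0],0.05],
  [[0,0,0],[0,0,0],0.01],
  [[0,0,0],[0,0,0],0.01],
  [[0,0,0],[0,0,0],0.01],
  [[0,0,0],[0,0,0],0.01],
  [[0,0,0],[0,0,0],0.01],
])

```text
clock: 5.1
eef_pos: [0.5628, 0.3116, 0.0835]
tool_rot: [-1.569, -0.01, 0.003]
ft_force: [-1.1, 0.1, 0.9]
opening: 0.0157
```

```bash
python3 - <<'E'
from h import *
st()
E
```

```text
t 5.10 pos [0.5628 0.3116 0.0835] rot [-1.569 -0.01   0.003] open 0.0157 F [-1.1  0.1  0.9]
```

step_arm([
  [[0,0,0.01],[0.008,0.003,0.01],0.01],
  [[0,0,0],[0.01,0,0.004],0.01],
  [[0,0,0],[0.01,0,0.001],0.01],
  [[0,0,0],[0.01,0,-0.001],0.01],
  [[0,0,0],[0.01,0,-0.004],0.01],
  [[0,0,0],[0,0,0],0.01],
])

```text
clock: 5.7
eef_pos: [0.6115, 0.3198, 0.0831]
tool_rot: [-1.572, 0.003, 0.003]
ft_force: [-0.7, -1.1, 2.1]
opening: 0.0155
```

```bash
python3 - <<'E'
from h import *
st(); c=read_camera("top"); crop(c,"slide1",115,140,265,210,5)
E
```

```text
t 5.70 pos [0.6115 0.3198 0.0831] rot [-1.572  0.003  0.003] open 0.0155 F [-0.7 -1.1  2.1]
```

View pics/slide1.png

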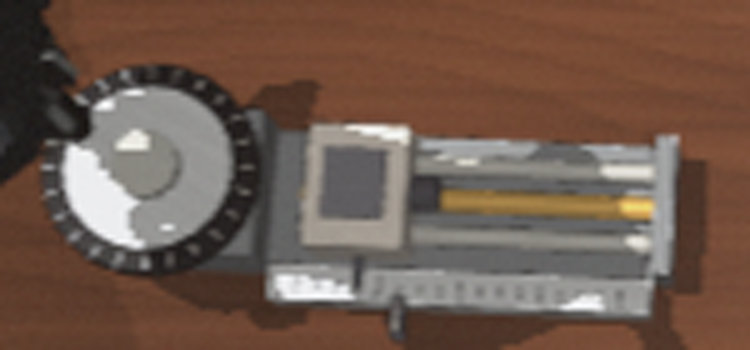

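The crop shows the crank led round to the wheel's top-left. The head has moved about 5 mm right, with the pointer now at crop (358,275). The drive works, so I continue clockwise.

step_arm([
  [[0,0,0],[0.014,0,-0.013],0.01],
  [[0,0,0],[0.0055,0,-0.02],0.01],
  [[0,0,0],[-0.0055,0,-0.02],0.01],
  [[0,0,0],[-0.0145,0,-0.0145],0.01],
  [[0,0,0],[-0.02,0,-0.0055],0.01],
  [[0,0,0],[-0.02,0,0.0055],0.01],
  [[0,0,0],[0,0,0],0.01],
])

```text
clock: 6.45
eef_pos: [0.5926, 0.2445, 0.0841]
tool_rot: [-1.576, -0.043, 0.006]
ft_force: [-0.0, 2.6, -9.3]
opening: 0.0156
```

step_arm([
  [[0.005,0,0.04],[-0.0215,0.003,0.008],0.01],
  [[0,0,0],[-0.0145,0,0.0145],0.01],
  [[0,0,0],[-0.0055,0,0.02],0.01],
  [[0,0,0],[0.0055,0,0.02],0.01],
  [[0,0,0],[0.0145,0,0.0145],0.01],
  [[0,0,0],[0,0,0],0.01],
])

```text
clock: 7.05
eef_pos: [0.5578, 0.3051, 0.0839]
tool_rot: [-1.6, 0.022, 0.006]
ft_force: [2.3, -1.5, -5.1]
opening: 0.0157
```

step_arm([
  [[0.03,0,-0.02],[0.013,0.003,0.0165],0.01],
  [[0,0,0],[0.02,0,0.0055],0.01],
  [[0,0,0],[0.02,0,-0.0055],0.01],
  [[0,0,0],[0.0145,0,-0.0145],0.01],
  [[0,0,0],[0.0055,0,-0.02],0.01],
  [[0,0,0],[0,0,0],0.01],
])

```text
clock: 7.65
eef_pos: [0.6325, 0.2881, 0.083]
tool_rot: [-1.566, 0.001, 0.009]
ft_force: [-3.5, 0.5, 3.2]
opening: 0.0155
```

```bash
python3 - <<'E'
from h import *
st(); c=read_camera("top"); crop(c,"slide2",165,180,235,215,10)
np.set_printoptions(linewidth=250); g=cv2.cvtColor(c["image"],cv2.COLOR_RGB2GRAY)
print(np.arange(184,206))
for v in range(191,209): print(v,g[v,184:206])
E
```

```text
t 7.65 pos [0.6325 0.2881 0.083 ] rot [-1.566e+00  1.000e-03  9.000e-03] open 0.0155 F [-3.5  0.5  3.2]
[184 185 186 187 188 189 190 191 192 193 194 195 196 197 198 199 200 201 202 203 204 205]
191 [100 101 137 164 151 118 100  97  97  97  97  96  94  89  86  88  98  97  97  98  99  97]
192 [103 108 119 146 165 166 135 101 104 102 100  99  98  98  86  84 101  99  98 100  98  99]
193 [134 174 182 168 173 179 162 152 155 129 111 110  97  96  88  90 107 106 109 108 102 104]
194 [213 237 238 237 238 238 237 237 237 239 237 238 203 121 106 138 161 161 165 156 133 132]
195 [238 238 238 237 238 237 221 223 238 238 238 237 202 121 114 137 210 208 151 150 150 150]
196 [237 236 236 237 237 238 224 225 238 237 237 238 204 115 107 143 213 212 160 154 151 151]
197 [237 224 202 224 238 237 223 225 238 237 224 225 213 128 104 202 238 238 224 182 156 150]
198 [237 226 201 224 238 225 205 226 237 223 199 222 236 211 150 205 238 238 224 224 209 152]
199 [234 235 234 235 234 222 224 235 222 174 127 111 198 237 238 238 238 238 226 226 211 153]
200 [ 97 102 107 120 152 172 181 189 174 145 129  92 186 234 234 234 234 234 234 234 214 165]
201 [ 81  81  81  82  88  91  91  92  85 119 144 103  74  93  91  92  85  78  79  78  92 102]
202 [ 63  56  55  53  55  55  55  57  58 137 160 103  54  59  61  61  65  72  74  74  74  76]
203 [ 79  81  79  77  81  80  79  79  82 145 151  84  54  54  57  57  58  70  81  81  81  72]
204 [ 83  83  81  81  82  82  80  84  90 169 170  83  52  57  59  56  58  72  84  84  84  82]
205 [ 82  81  82  83  83  83  84  83  91 167 168  81  52  59  58  59  58  73  84  85  83  85]
206 [ 81  83  85  83  84  84  84  84  94 120 122  84  57  57  58  59  61  72  84  84  85  85]
207 [ 80  81  79  81  82  81  81  82  84  86 101  89  56  56  57  59  71  82  83  84  83  82]
208 [81 81 80 78 80 81 80 81 79 75 63 68 65 57 59 57 69 82 82 83 81 81]
```

View pics/slide2.png

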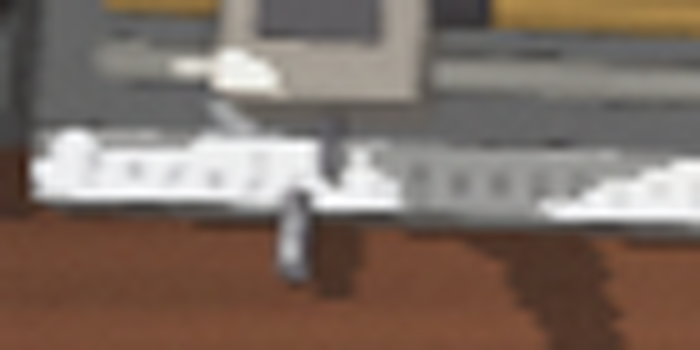

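Crop: the pointer is now at native u≈197.6 and the clip line is at 193.5 at row 203, which is about 194.2 extended along the clip to the pointer row. So the head is about 8 mm past the mark. I'll wind back leftwards and stop short.

step_arm([
  [[0,0,0],[-0.007,0.002,0.019],0.01],
  [[0,0,0],[-0.0145,0,0.0145],0.01],
  [[0,0,0],[-0.02,0,0.0055],0.01],
  [[0,0,0],[-0.02,0,-0.0055],0.01],
  [[0,0,0],[-0.005,0,-0.004],0.01],
  [[0,0,0],[0,0,0],0.01],
])

```text
clock: 8.3
eef_pos: [0.5755, 0.3206, 0.0838]
tool_rot: [-1.565, -0.028, 0.01]
ft_force: [1.6, 1.2, -4.1]
opening: 0.0157
```

```bash
python3 - <<'E'
from h import *
st(); c=read_camera("top"); 
np.set_printoptions(linewidth=250); g=cv2.cvtColor(c["image"],cv2.COLOR_RGB2GRAY)
print(np.arange(188,204))
for v in range(193,207): print(v,g[v,188:204])
c=read_camera("scene"); crop(c,"sc3",300,235,380,295,10)
E
```

```text
t 8.30 pos [0.5755 0.3206 0.0838] rot [-1.565 -0.028  0.01 ] open 0.0157 F [ 1.6  1.2 -4.1]
[188 189 190 191 192 193 194 195 196 197 198 199 200 201 202 203]
193 [110 113 104  98  96  91  81  69  68  80  98 105 105 106 109 108]
194 [152 150 150 151 151 151 122  72 108 149 161 159 157 154 167 156]
195 [150 149 135 136 149 150 120  69  97 135 149 149 151 152 151 151]
196 [149 150 135 137 150 150 120  70  96 139 147 150 150 152 150 149]
197 [151 148 133 136 150 149 123  76 119 150 136 136 150 149 135 136]
198 [151 137 122 139 152 134 118 136 151 151 138 140 152 152 137 139]
199 [152 137 139 152 137 104  82  96 131 151 153 154 151 153 139 140]
200 [119 126 131 133 121  97  88  77 130 166 169 159 151 151 151 150]
201 [87 91 92 91 82 84 89 70 72 91 92 91 83 75 79 80]
202 [53 54 52 53 51 88 99 72 53 59 60 59 65 70 70 72]
203 [54 56 56 55 57 90 94 56 53 56 57 55 55 58 56 55]
204 [ 57  57  55  58  57 106 105  59  49  58  57  56  58  57  59  58]
205 [ 57  60  58  57  57 104 107  57  50  58  58  57  61  59  59  58]
206 [57 59 58 59 60 74 79 54 53 57 56 59 58 58 58 57]
```

View pics/sc3.png

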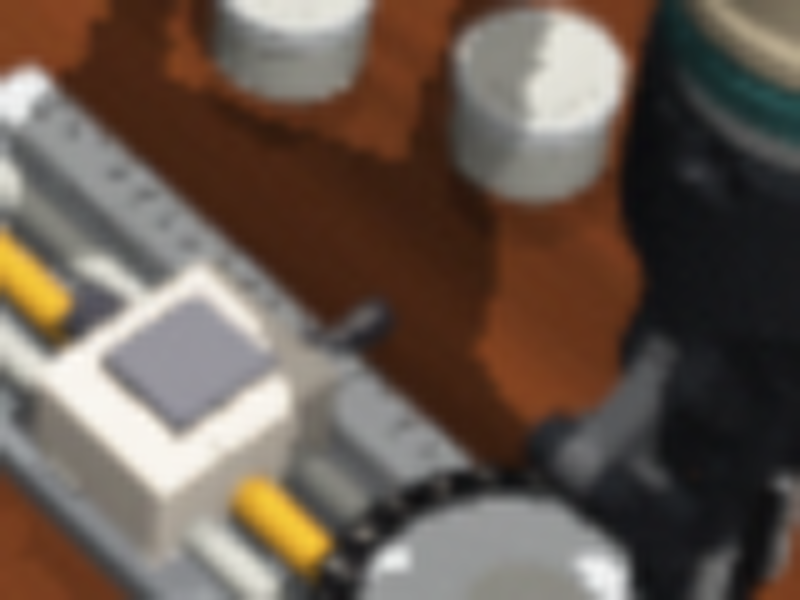

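Crop (shade): the pointer tip is just short of the clip, which is at crop (355,325). In the top pixels the pointer is at u≈195.28, against a target of about 194.25, so 2.5 mm remain.

step_arm([
  [[0,0,0.028],[-0.01,0.002,-0.005],0.01],
  [[0,0,0],[-0.0065,0,-0.0055],0.01],
  [[0,0,0],[0,0,0],0.01],
  [[0,0,0],[0,0,0],0.01],
])

```text
clock: 8.8
eef_pos: [0.5635, 0.3122, 0.0837]
tool_rot: [-1.559, -0.004, 0.008]
ft_force: [-0.3, 2.9, 1.3]
opening: 0.0156
```

```bash
cat >> h.py <<'E'
def gap():
    c=read_camera("top"); g=cv2.cvtColor(c["image"],cv2.COLOR_RGB2GRAY).astype(float)
    p=g[194:197,186:203].mean(0); w=np.clip(np.percentile(p,60)*.93-p,0,None); w[np.abs(np.arange(17)-w.argmax())>3]=0
    up=(w*np.arange(186,203)).sum()/w.sum()
    q=g[203:206,190:198].mean(0); w2=np.clip(q-g[203:206,186:192].mean()-6,0,None); um=(w2*np.arange(190,198)).sum()/w2.sum()
    P,M=ray(c,(up,195),.022),ray(c,(um,204),.022)
    print("up %.2f um %.2f gap(mm, + = pointer left) %.2f"%(up,um,1e3*(P-M)[:2]@[.0375,.9993])); print(p.round(),q.round())
E
python3 - <<'E'
from h import *
s=st(); r=s["eef_pos"][:2]-[.591,.287]; print(np.degrees(np.arctan2(r[1],r[0])),np.linalg.norm(r))
gap()
E
```

```text
t 8.80 pos [0.5635 0.3122 0.0837] rot [-1.559 -0.004  0.008] open 0.0156 F [-0.3  2.9  1.3]
137.5141456884326 0.037322790025319956
up 194.76 um 193.50 gap(mm, + = pointer left) -1.32
[149. 149. 149. 151. 139. 142. 150. 137.  97.  69. 123. 155. 153. 153.
 153. 153. 156.] [ 57.  57.  58. 102. 102.  57.  52.  57.]
```

step_arm([
  [[-0.01,0,0],[-0.0055,0.002,-0.0075],0.01],
  [[0,0,0],[0,0,0],0.01],
  [[0,0,0],[0,0,0],0.01],
])

```text
clock: 9.15
eef_pos: [0.5586, 0.3063, 0.0836]
tool_rot: [-1.566, -0.006, 0.008]
ft_force: [-0.8, 1.1, 0.3]
opening: 0.0155
```

```bash
python3 - <<'E'
from h import *
s=st(); r=s["eef_pos"][:2]-[.591,.287]; print(np.degrees(np.arctan2(r[1],r[0])),np.linalg.norm(r))
gap()
a=read_camera("top"); b=read_camera("scene")
A=cv2.resize(a["image"][188:212,182:206,::-1],(400,400),interpolation=cv2.INTER_NEAREST)
B=cv2.resize(b["image"][256:280,320:344,::-1],(400,400),interpolation=cv2.INTER_NEAREST)
cv2.imwrite("pics/pair4.png",np.hstack([A,B]))
E
```

```text
t 9.15 pos [0.5586 0.3063 0.0836] rot [-1.566 -0.006  0.008] open 0.0155 F [-0.8  1.1  0.3]
149.17173051232797 0.03774029470413094
up 194.26 um 193.51 gap(mm, + = pointer left) -0.08
[150. 150. 150. 151. 140. 142. 151. 122.  75.  94. 137. 154. 154. 153.
 153. 152. 155.] [ 57.  57.  57. 101. 103.  56.  51.  58.]
```

View pics/pair4.png

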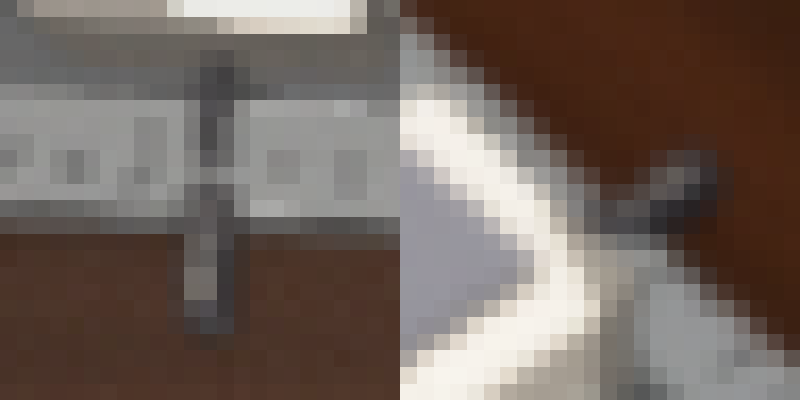

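Pair view. Left (top camera): the pointer column at u≈194.3 sits above the clip's white line at 193.5 with the expected slant, so the two are aligned to about 0.3 mm. Right (scene camera): the clip and pointer look nearly in line. One numeric cross-check follows in the scene view.

```bash
python3 - <<'E'
from h import *
a=read_camera("top"); b=read_camera("scene"); np.set_printoptions(linewidth=250)
P=ray(a,(194.26,195.5),.022); M=ray(a,(193.5,204),.022); n=np.array([.9993,-.0375,0]); e=np.array([.0375,.9993,0])
print("P",P,"M",M)
for t in (-.008,0,.008,.016,.022,.028): print(t, proj(b,M+n*t).round(2))
print("along slide 5mm:",proj(b,M+e*.005)-proj(b,M))
g=cv2.cvtColor(b["image"],cv2.COLOR_RGB2GRAY)
print(np.arange(328,348))
for v in range(262,275): print(v,g[v,328:348])
E
```

```text
P [0.54527158 0.1734078  0.022     ] M [0.5238649  0.17441055 0.022     ]
-0.008 [338.44 264.08]
0 [336.25 265.58]
0.008 [334.05 267.08]
0.016 [331.84 268.59]
0.022 [330.17 269.73]
0.028 [328.49 270.87]
along slide 5mm: [1.31308099 1.16514794]
[328 329 330 331 332 333 334 335 336 337 338 339 340 341 342 343 344 345 346 347]
262 [43 40 41 43 43 45 44 44 44 45 46 46 45 45 43 42 41 41 44 55]
263 [58 42 41 41 42 43 43 44 45 45 46 46 46 45 44 44 43 42 51 68]
264 [95 60 43 39 41 42 44 43 46 46 46 45 46 45 45 45 43 44 53 70]
265 [132 100  61  43  39  40  43  53  62  62  50  43  44  46  46  46  45  43  51  67]
266 [154 133  95  66  43  43  52  75  93  79  50  42  44  46  45  45  44  44  46  53]
267 [186 145 122  97  59  60  74  87  79  53  39  39  43  44  43  46  46  44  45  47]
268 [225 161 129  90  72  81  79  55  44  37  36  41  44  42  42  42  45  46  45  45]
269 [231 185 130  95  74  72  65  45  36  34  36  41  42  42  44  44  44  45  45  44]
270 [233 225 165 142 119 108 102  84  52  38  36  39  40  41  43  44  43  43  45  45]
271 [219 231 192 161 151 143 143 132  83  50  38  37  39  40  41  43  44  43  44  45]
272 [216 239 227 170 156 147 129 128 116  91  53  41  40  39  39  41  42  43  44  43]
273 [232 241 233 190 153 134 123 145 145 132  88  58  42  38  39  39  40  41  43  43]
274 [242 242 238 214 142 119 131 148 150 142 122 101  68  43  37  38  39  40  42  42]
```

The scene view agrees: its clip line extrapolates to about (332.5,268.6) and the dark pointer sits at about (332.3,268.8). I release and rise.

step_arm([
  [[0,0,0],[0,0,0],0.045],
  [[0,0,0],[0,0,0],0.045],
  [[0,0,0],[0,-0.03,0],0.06],
  [[0,0,0],[0,-0.04,0],0.06],
  [[0,0,0],[0,-0.03,0],0.06],
  [[0,0,0],[-0.045,0,0],0.06],
  [[0,0,0],[-0.045,0,0],0.07],
  [[0,0,0],[-0.045,0,0],0.07],
  [[0,0,0],[-0.045,0,0.02],0.07],
  [[0,0,0],[0,0,0],0.07],
])

```text
clock: 10.4
eef_pos: [0.3746, 0.3211, 0.1819]
tool_rot: [-1.572, -0.003, 0.003]
ft_force: [0.3, -0.2, 0.1]
opening: 0.0699
```

```bash
cat >> h.py <<'E'
def tins():
    c=read_camera("top"); im=c["image"]; hsv=cv2.cvtColor(im,cv2.COLOR_RGB2HSV)
    m=((hsv[:,:,1]<60)&(hsv[:,:,2]>110)).astype(np.uint8); n,l,s,ce=cv2.connectedComponentsWithStats(m); out=[]
    for i in range(1,n):
        if 120<s[i,4]<480 and 205<ce[i][1]<300 and ce[i][0]<290: print("blob",s[i],ce[i].round(1),ray(c,ce[i],.032)[:2].round(4))
    return c
def rings(c):
    g=cv2.cvtColor(c["image"],cv2.COLOR_RGB2GRAY)
    k=cv2.HoughCircles(cv2.resize(g[120:260,280:415],None,fx=4,fy=4,interpolation=cv2.INTER_CUBIC),cv2.HOUGH_GRADIENT,1.5,80,param1=60,param2=30,minRadius=35,maxRadius=60)[0]
    P=np.array([ray(c,q[:2]/4-.375+[280,120],.022)[:2] for q in k])   # half-pixel of resize
    from scipy.optimize import least_squares
    C0=P.mean(0); P=np.array([p for p in P if np.linalg.norm(p-C0)>.06]); 
    def res(v):
        d=P-v[:2]; a=np.arctan2(d[:,1],d[:,0]); k=np.round((a-v[2])/(np.pi/3)); t=v[2]+k*np.pi/3
        return (d-.088*np.c_[np.cos(t),np.sin(t)]).ravel()
    best=min((least_squares(res,[*C0,t0],loss="soft_l1",f_scale=.003) for t0 in np.arange(0,1.05,.15)),key=lambda r:r.cost); v=best.x
    print("centre",v[:2].round(4),"phase deg",np.degrees(v[2]).round(1),"res mm",(best.fun.reshape(-1,2)*1e3).round(1).tolist())
    for i in range(6): t=v[2]+i*np.pi/3; print("ring",i,(v[:2]+.088*np.array([np.cos(t),np.sin(t)])).round(4))
E
python3 - <<'E'
from h import *
st(); gap(); c=tins(); rings(c)
E
```

```text
t 10.40 pos [0.3746 0.3211 0.1819] rot [-1.572 -0.003  0.003] open 0.0699 F [ 0.3 -0.2  0.1]
up 194.94 um 193.51 gap(mm, + = pointer left) -1.76
[237. 237. 236. 237. 227. 228. 237. 206. 127. 111. 138. 210. 237. 237.
 237. 237. 237.] [ 83.  83.  88. 160. 161.  84.  56.  60.]
blob [221 222  20  19 294] [230.9 231.2] [0.4561 0.0796]
blob [254 225  20  19 302] [263.3 234.1] [0.4493 0.0013]
blob [ 96 229  18  19 243] [105.1 237.4] [0.4391 0.381 ]
blob [192 232  20  19 302] [201.6 241.2] [0.4314 0.1492]
blob [121 237  23  22 376] [131.9 247.8] [0.4146 0.3152]
blob [156 245  20  19 298] [165.2 253.9] [0.4005 0.235 ]
centre [ 0.5672 -0.2058] phase deg 24.4 res mm [[1.0, 0.5], [1.4, 0.6], [0.8, -0.4], [-1.0, -0.7], [-1.5, 0.7], [-0.8, -0.7]]
ring 0 [ 0.6473 -0.1694]
ring 1 [ 0.5757 -0.1182]
ring 2 [ 0.4956 -0.1546]
ring 3 [ 0.487  -0.2422]
ring 4 [ 0.5586 -0.2934]
ring 5 [ 0.6387 -0.257 ]
```

The lit profile reads differently from the shaded one (pointer 194.3–194.9), so before starting the tins I move the arm clear and look again in clean light.

step_arm([
  [[0,0,0],[0,0,-0.048],0.07],
  [[0,0,0],[0,0,-0.048],0.07],
  [[0,0,0],[0,0,-0.048],0.07],
  [[0,0,0],[0,0,-0.048],0.07],
  [[0,0,0],[0,0,-0.048],0.07],
  [[0,0,0],[0,0,-0.048],0.07],
  [[0,0,0],[0,0,-0.048],0.07],
  [[0,0,0],[0,0,-0.048],0.07],
  [[0,0,0],[0,0,-0.048],0.07],
  [[0,0,0],[0,0,-0.048],0.07],
  [[0,0,0],[0,0,-0.048],0.07],
  [[0,0,0],[0,0,0],0.07],
])

```text
clock: 11.7
eef_pos: [0.3974, -0.2325, 0.1849]
tool_rot: [-1.584, -0.026, -0.005]
ft_force: [0.2, 0.5, -0.0]
opening: 0.0701
```

```bash
python3 - <<'E'
from h import *
st(); np.set_printoptions(linewidth=250)
a=read_camera("top"); b=read_camera("scene"); g=cv2.cvtColor(a["image"],cv2.COLOR_RGB2GRAY)
print(np.arange(189,200))
for v in range(191,209): print(v,g[v,189:200], a["image"][v,192:197].tolist())
g=cv2.cvtColor(b["image"],cv2.COLOR_RGB2GRAY); print(np.arange(326,342))
for v in range(262,275): print(v,g[v,326:342])
A=cv2.resize(a["image"][188:212,182:206,::-1],(400,400),interpolation=cv2.INTER_NEAREST)
B=cv2.resize(b["image"][256:280,320:344,::-1],(400,400),interpolation=cv2.INTER_NEAREST)
cv2.imwrite("pics/pair5.png",np.hstack([A,B]))
E
```

```text
t 11.70 pos [ 0.3974 -0.2325  0.1849] rot [-1.584 -0.026 -0.005] open 0.0701 F [ 0.2  0.5 -0. ]
[189 190 191 192 193 194 195 196 197 198 199]
191 [100  99  99 100  95  87  85  92  98  98 100] [[104, 99, 93], [98, 94, 89], [91, 85, 84], [88, 84, 81], [96, 91, 84]]
192 [109 103 103 101  97  99  93  88 100  99  99] [[101, 102, 99], [99, 97, 96], [101, 98, 102], [94, 92, 95], [89, 88, 87]]
193 [176 165 134 122 108 106  95  80  94 115 120] [[122, 122, 122], [109, 108, 109], [107, 105, 109], [96, 94, 98], [82, 79, 79]]
194 [237 235 237 237 212 140 104 136 214 237 237] [[236, 237, 238], [212, 212, 214], [140, 139, 143], [105, 103, 106], [136, 136, 134]]
195 [237 222 222 238 204 123 116 137 210 237 237] [[237, 238, 237], [204, 204, 204], [124, 122, 127], [116, 115, 117], [137, 137, 136]]
196 [237 223 225 237 203 122 113 139 210 236 237] [[237, 237, 237], [203, 203, 204], [124, 121, 126], [114, 113, 114], [139, 139, 138]]
197 [237 222 224 237 213 137 111 137 208 225 225] [[237, 237, 238], [213, 213, 215], [137, 137, 139], [112, 111, 112], [137, 137, 136]]
198 [224 204 226 237 222 167 140 156 
[... 1639 characters left out ...]

265 [226 210 224 177 111  81  72  75  80  96 114 112  89  80  82  84]
266 [240 234 235 225 170 123  81  77  96 138 165 141  88  76  80  81]
267 [243 241 237 232 210 173 105 107 131 155 143  95  64  69  79  80]
268 [240 242 240 235 219 160 121 139 140  97  75  58  60  73  78  79]
269 [224 237 241 237 215 165 125 124 115  74  55  55  63  73  77  79]
270 [177 214 236 241 239 231 201 182 174 138  86  68  70  73  74  76]
271 [153 174 222 241 242 241 238 232 229 213 145  94  72  70  70  74]
272 [146 165 218 241 242 242 241 235 215 215 201 161 100  74  70  70]
273 [163 208 233 242 242 241 238 224 207 234 236 222 157 108  79  70]
274 [218 240 242 243 240 232 213 187 215 237 238 233 210 179 126  81]
```

View pics/pair5.png

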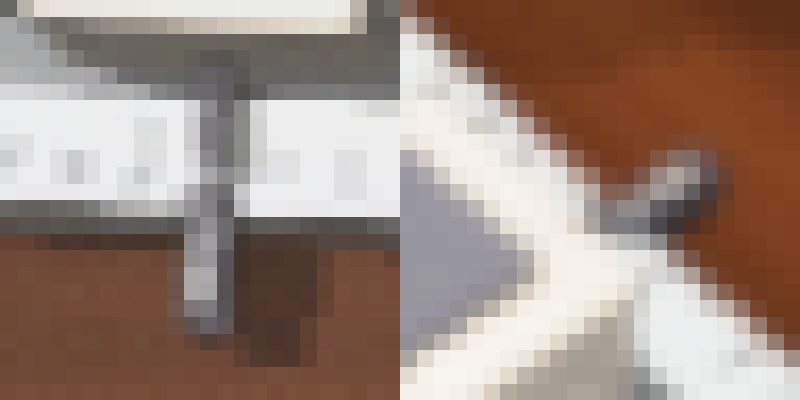

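Clean-light pair. Top: the pointer is at about 194.0–194.3 and the clip line at 193.5, where 194.16 is expected at the pointer row, so it is within 0.5 mm. The scene view agrees, with the pointer minimum on the clip line. I accept the setting and start on the tins.

step_arm([
  [[0.013,0,0.026],[0.01,0,0.047],0.07],
  [[0,0,0],[0.01,0,0.047],0.07],
  [[0,0,0],[0.01,0,0.047],0.07],
  [[0,0,0],[0.01,0.02,0.047],0.07],
  [[0,0,0],[0.01,0.03,0.047],0.07],
  [[0,0,0],[0,0.03,0],0.07],
  [[0,0,0],[0,0,0],0.07],
])

```text
clock: 12.5
eef_pos: [0.4468, 0.0104, 0.1091]
tool_rot: [-1.564, -0.0, -0.0]
ft_force: [-0.7, 0.0, -0.1]
opening: 0.0703
```

```bash
python3 - <<'E'
from h import *
tins(); go([.4495,.0015,.012],0)
E
```

```text
blob [  0 195  10  72 163] [  3.8 227.7] [0.461  0.6257]
blob [ 94 229  20  19 304] [103.6 237.7] [0.4384 0.3845]
blob [121 237  23  22 371] [131.8 247.8] [0.4147 0.3154]
blob [156 245  20  19 309] [165.5 254. ] [0.4004 0.2343]
t 12.55 pos [0.4485 0.0101 0.1109] rot [-1.564 -0.004 -0.002] open 0.0699 F [-0.3  0.3  0. ]
shift [ 0.001   0.0989 -0.0086] wy -0.002
```

step_arm([
  [[0,0,0],[0.001,0.03,-0.0085],0.07],
  [[0,0,0],[0,0.03,0],0.07],
  [[0,0,0],[0,0.025,0],0.07],
  [[0,0,0],[0,0.011,0],0.07],
  [[0,0,0],[0,0,0],0.07],
  [[0,0,0],[0,0,0],0.03],
  [[0,0,0],[0,0,0],0.03],
  [[0,0,0],[0,0,0],0.03],
  [[0,0,0],[0,0,0],0.03],
  [[0,0,0],[0,-0.03,0],0.03],
  [[0,0,0],[0,-0.04,0],0.03],
  [[0,0,0],[0,0,0],0.03],
], force=35)

```text
clock: 13.75
eef_pos: [0.4597, -0.002, 0.0977]
tool_rot: [-1.568, -0.029, -0.005]
ft_force: [1.2, 0.0, -0.2]
opening: 0.0303
```

```bash
python3 - <<'E'
from h import *
c=read_camera("scene"); crop(c,"tin1",230,110,420,270,4); go([.4956,-.1546,.10],0)
E
```

```text
t 13.80 pos [ 0.458  -0.0017  0.0957] rot [-1.567 -0.025 -0.005] open 0.0299 F [-0.3 -0.2 -0.7]
shift [ 0.0383 -0.0043 -0.1527] wy -0.005
```

View pics/tin1.png

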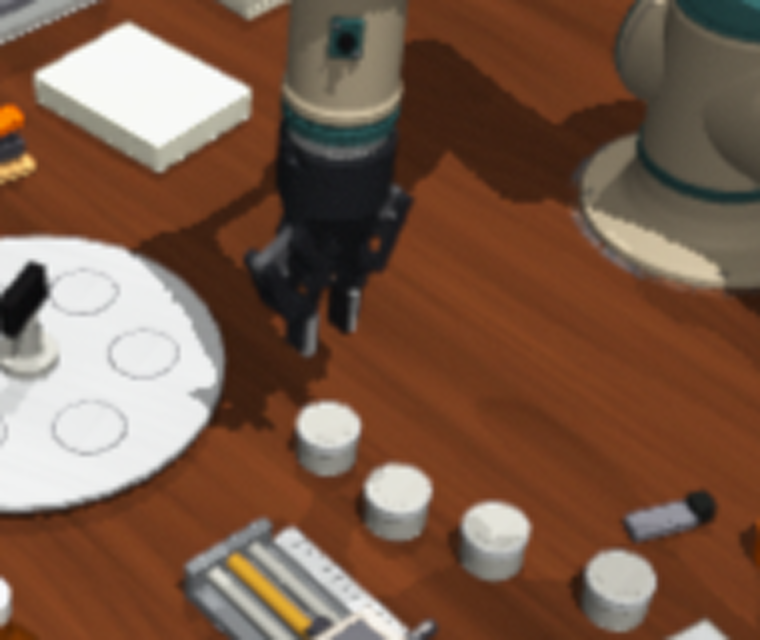

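The crop shows the jaws empty and the tin still standing at crop (328,437). Descent lag left the fingers too high at closing. I locate the tin from the scene view and go lower.

```bash
cat >> h.py <<'E'
def stins():
    "tin tops seen by the scene camera"
    c=read_camera("scene"); hsv=cv2.cvtColor(c["image"],cv2.COLOR_RGB2HSV)
    m=((hsv[:,:,1]<60)&(hsv[:,:,2]>185)).astype(np.uint8); n,l,s,ce=cv2.connectedComponentsWithStats(m)
    for i in range(1,n):
        if 60<s[i,4]<400:
            w=ray(c,ce[i],.032)[:2]
            if .3<w[0]<.75 and -.4<w[1]<.5: print("scene blob",s[i],w.round(4))
E
python3 - <<'E'
from h import *
stins(); go([.4495,.0015,.002],0)
E
```

```text
scene blob [305 211  15  11 132] [0.4522 0.0045]
scene blob [322 226  16  12 147] [0.4583 0.083 ]
scene blob [346 236  16  12 145] [0.4328 0.152 ]
scene blob [377 248  16  13 148] [0.4034 0.2377]
scene blob [220 254  13  12 116] [ 0.7354 -0.0277]
scene blob [395 266  22  17 214] [0.4147 0.316 ]
scene blob [414 290  17  15 190] [0.4416 0.3864]
t 13.85 pos [ 0.4566 -0.0015  0.0942] rot [-1.567 -0.021 -0.005] open 0.0295 F [ 0.5 -0.5  0.3]
shift [-0.0071  0.0922  0.0029] wy -0.005
```

step_arm([
  [[0,0,0.02],[-0.0055,0,0.0045],0.07],
  [[0,0,0],[0,0,0],0.07],
  [[0,0,0],[0,0,0],0.07],
  [[0,0,0],[0,0.03,0],0.07],
  [[0,0,0],[0,0.03,0],0.07],
  [[0,0,0],[0,0.015,0],0.07],
  [[0,0,0],[0,0,0],0.07],
])

```text
clock: 14.55
eef_pos: [0.4476, 0.0046, 0.013]
tool_rot: [-1.566, 0.008, -0.004]
ft_force: [-0.1, -0.2, 0.1]
opening: 0.0702
```

step_arm([
  [[0,0,-0.008],[0.003,0.011,-0.001],0.07],
  [[0,0,0],[0,0,0],0.07],
  [[0,0,0],[0,0,0],0.03],
  [[0,0,0],[0,0,0],0.03],
  [[0,0,0],[0,0,0],0.03],
  [[0,0,0],[0,0,0],0.03],
  [[0,0,0],[0,0,0],0.03],
])

```text
clock: 15.25
eef_pos: [0.4519, 0.0036, 0.004]
tool_rot: [-1.566, -0.002, -0.004]
ft_force: [0.2, -0.8, -0.7]
opening: 0.0421
```

step_arm([
  [[0,0,0],[0,-0.03,0],0.03],
  [[0,0,0],[0,-0.035,0],0.03],
  [[0,0,0],[0.011,0,-0.039],0.03],
  [[0,0,0],[0.011,0,-0.039],0.03],
  [[0,0,0],[0.011,0,-0.039],0.03],
  [[0,0,0],[0.011,0,-0.039],0.03],
  [[0,0,0],[0,0,0],0.03],
  [[0,0,0],[0,0,0],0.03],
])

```text
clock: 16.05
eef_pos: [0.4969, -0.1579, 0.0719]
tool_rot: [-1.568, -0.005, -0.001]
ft_force: [-0.2, -0.3, 0.1]
opening: 0.042
```

```bash
python3 - <<'E'
from h import *
go([.497,-.153,.028],0)
E
```

```text
t 16.05 pos [ 0.4969 -0.1579  0.0719] rot [-1.568e+00 -5.000e-03 -1.000e-03] open 0.0420 F [-0.2 -0.3  0.1]
shift [0.0001 0.0439 0.0049] wy -0.001
```

step_arm([
  [[0,0,0.005],[0,0.02,0.005],0.03],
  [[0,0,0],[0,0.015,0],0.03],
  [[0,0,0],[0,0.007,0],0.03],
  [[0,0,0],[0,0.002,0],0.03],
  [[0,0,0],[0,0,0],0.03],
])

```text
clock: 16.55
eef_pos: [0.4954, -0.1486, 0.0272]
tool_rot: [-1.566, 0.001, 0.002]
ft_force: [-0.5, 0.4, -0.3]
opening: 0.042
```

step_arm([
  [[0,0,0],[0.0015,0,-0.004],0.03],
  [[0,0,0],[0,0,0],0.03],
  [[0,0,0],[0,0,0],0.03],
])

```text
clock: 16.85
eef_pos: [0.4979, -0.1527, 0.0286]
tool_rot: [-1.567, -0.001, 0.003]
ft_force: [0.5, 0.2, -0.8]
opening: 0.0418
```

step_arm([
  [[0,0,0],[-0.001,0.0025,0],0.03],
  [[0,0,0],[0,0,0],0.03],
  [[0,0,0],[0,0,0],0.06],
  [[0,0,0],[0,0,0],0.06],
  [[0,0,0],[0,-0.03,0],0.06],
  [[0,0,0],[0,-0.04,0],0.07],
  [[0,0,0],[0,-0.02,0],0.07],
  [[0,0,0],[0,0,0.047],0.07],
  [[0,0,0],[0,0,0.047],0.07],
  [[0,0,0],[0,0,0.047],0.07],
  [[0,0,0],[0,0,0.047],0.07],
  [[0,0,0],[0,0,0.03],0.07],
])

```text
clock: 18.05
eef_pos: [0.5006, 0.0658, 0.1225]
tool_rot: [-1.57, -0.01, -0.009]
ft_force: [0.3, -0.5, -0.1]
opening: 0.07
```

```bash
python3 - <<'E'
from h import *
st(); tins(); stins(); c=read_camera("top"); rings(c); crop(c,"tab1",280,120,415,255,5)
E
```

```text
t 18.05 pos [0.5006 0.0658 0.1225] rot [-1.57  -0.01  -0.009] open 0.0700 F [ 0.3 -0.5 -0.1]
blob [  0 195  10  72 163] [  3.8 227.7] [0.461  0.6257]
blob [ 94 229  20  19 305] [103.6 237.7] [0.4383 0.3845]
blob [192 232  20  19 302] [201.6 241.2] [0.4314 0.1492]
blob [160 245  16  19 253] [167.1 253.9] [0.4005 0.2305]
scene blob [322 226  16  12 151] [0.4583 0.0823]
scene blob [346 236  16  12 157] [0.4338 0.1519]
scene blob [377 248  16  13 149] [0.403  0.2375]
scene blob [220 254  13  12 116] [ 0.7354 -0.0277]
scene blob [395 266  22  17 215] [0.4147 0.3163]
scene blob [414 290  17  15 193] [0.4418 0.3864]
centre [ 0.5681 -0.2063] phase deg 143.9 res mm [[-0.7, -0.6], [-1.0, -2.0], [0.2, -0.9], [-0.3, 2.3], [0.4, 2.6], [1.5, -0.6]]
ring 0 [ 0.497  -0.1545]
ring 1 [ 0.4877 -0.242 ]
ring 2 [ 0.5588 -0.2938]
ring 3 [ 0.6392 -0.2581]
ring 4 [ 0.6485 -0.1706]
ring 5 [ 0.5774 -0.1188]
```

View pics/tab1.png

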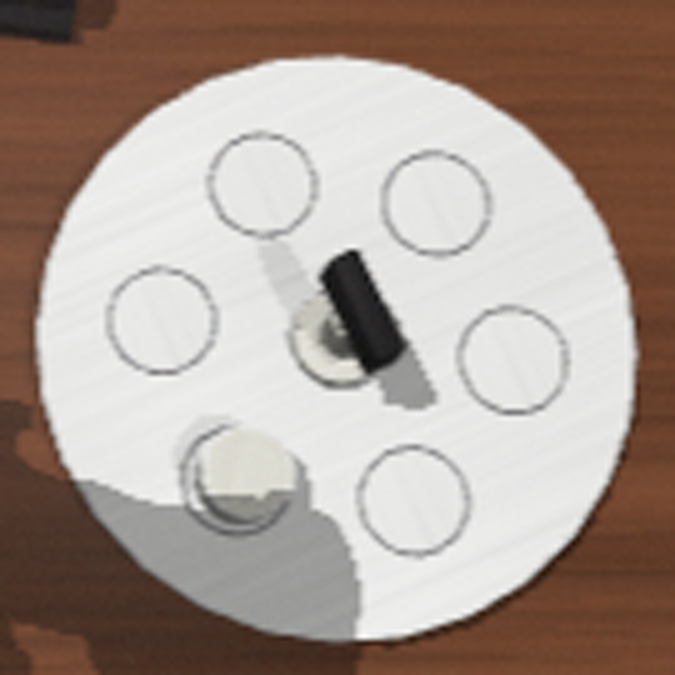

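The tin stands in the lower-left ring. The tin top is at crop (245,473) and the ring centre is at (238,480), a shift in the direction parallax predicts. I check this numerically while going to the next tin.

```bash
python3 - <<'E'
from h import *
c=read_camera("top")
for a,z in (((245,473),.054),((238.5,480),.022),((261.5,185),.022),((436.5,204),.022),((513.5,360),.022),((413,501),.022),((162,321),.022)): print(a,ray(c,(280+a[0]/5-.4,120+a[1]/5-.4),z)[:2].round(4))
print(proj(c,[.497,-.1527,.054]),proj(c,[.497,-.1527,.022]), 280+245/5-.4,120+473/5-.4)
go([.4585,.081,.002],0)
E
```

```text
(245, 473) [ 0.4956 -0.1543]
(238.5, 480) [ 0.4972 -0.1556]
(261.5, 185) [ 0.6482 -0.1701]
(436.5, 204) [ 0.6389 -0.2585]
(513.5, 360) [ 0.5586 -0.294 ]
(413, 501) [ 0.4873 -0.2414]
(162, 321) [ 0.5772 -0.1189]
[327.93618866 213.63320534] [326.11150609 215.65389549] 328.6 214.2
t 18.25 pos [0.5009 0.0633 0.1222] rot [-1.571 -0.009 -0.008] open 0.0695 F [0.3 0.8 0. ]
shift [-0.0425  0.1202  0.0174] wy -0.008
```

step_arm([
  [[0,0,0.009],[-0.02,0.02,0.009],0.07],
  [[0,0,0],[-0.02,0.02,0.008],0.07],
  [[0,0,0],[0,0.02,0],0.07],
  [[0,0,0],[0,0.01,0],0.07],
  [[0,0,0],[0,0,0],0.07],
])

```text
clock: 18.75
eef_pos: [0.4628, 0.0745, 0.0508]
tool_rot: [-1.574, -0.004, -0.015]
ft_force: [0.3, -0.2, 0.0]
opening: 0.0698
```

step_arm([
  [[0,0,0],[-0.005,0.005,0.007],0.07],
  [[0,-0.015,0],[0,0.02,0],0.07],
  [[0,0,0],[0,0.02,0],0.07],
  [[0,0,0],[0,0,0],0.07],
  [[0,0,0],[0,0,0],0.07],
])

```text
clock: 19.25
eef_pos: [0.4628, 0.0806, 0.0076]
tool_rot: [-1.574, -0.012, -0.004]
ft_force: [0.1, 0.2, 0.2]
opening: 0.0702
```

step_arm([
  [[0,0,0.01],[-0.003,0.004,0.001],0.07],
  [[0,0,0],[0,0,0],0.03],
  [[0,0,0],[0,0,0],0.03],
  [[0,0,0],[0,0,0],0.03],
  [[0,0,0],[0,0,0],0.03],
  [[0,0,0],[0,-0.03,0],0.03],
  [[0,0,0],[0,-0.04,0],0.03],
  [[0,0,0],[0.004,0,-0.046],0.03],
  [[0,0,0],[0.004,0,-0.046],0.03],
  [[0,0,0],[0.004,0,-0.046],0.03],
  [[0,0,0],[0.004,0,-0.046],0.03],
  [[0,0,0],[0,0,0],0.03],
])

```text
clock: 20.45
eef_pos: [0.4804, -0.1071, 0.0814]
tool_rot: [-1.577, -0.014, 0.003]
ft_force: [-0.1, 1.2, -0.6]
opening: 0.0413
```

```bash
python3 - <<'E'
from h import *
stins(); go([.489,-.24,.028],0)
E
```

```text
scene blob [277 177  10  10  70] [ 0.4217 -0.1693]
scene blob [346 236  16  12 144] [0.4333 0.1519]
scene blob [377 248  16  13 151] [0.4033 0.2375]
scene blob [220 254  13  13 118] [ 0.7356 -0.0274]
scene blob [395 266  22  18 217] [0.4147 0.3163]
scene blob [414 290  18  15 207] [0.4404 0.3872]
t 20.50 pos [ 0.4792 -0.1044  0.0811] rot [-1.574 -0.012  0.004] open 0.0415 F [-0.9  0.5 -1.1]
shift [ 0.0092  0.0531 -0.1356] wy 0.004
```

step_arm([
  [[0,0,0.012],[0.003,0,-0.045],0.03],
  [[0,0,0],[0.003,0,-0.045],0.03],
  [[0,0,0],[0.003,0,-0.043],0.03],
  [[0,0,0],[0,0,0],0.03],
  [[0,0,0],[0,0.02,0],0.03],
  [[0,0,0],[0,0.015,0],0.03],
  [[0,0,0],[0,0.002,0],0.03],
  [[0,0,0],[0,0,0],0.03],
])

```text
clock: 21.3
eef_pos: [0.4883, -0.2303, 0.0423]
tool_rot: [-1.566, 0.003, 0.01]
ft_force: [0.5, 0.4, -0.2]
opening: 0.0413
```

step_arm([
  [[0,0.01,0],[0.001,0.006,-0.0095],0.03],
  [[0,0,0],[0,0.006,0],0.03],
  [[0,0,0],[0,0,0],0.03],
  [[0,0,0],[0,0,0],0.03],
])

```text
clock: 21.7
eef_pos: [0.4907, -0.239, 0.0309]
tool_rot: [-1.567, 0.001, 0.001]
ft_force: [-0.2, 0.5, 0.0]
opening: 0.0414
```

step_arm([
  [[0,0,0],[-0.0015,0.0045,-0.001],0.03],
  [[0,0,0],[0,0,0],0.03],
  [[0,0,0],[0,0,0],0.06],
  [[0,0,0],[0,0,0],0.06],
  [[0,0,0],[0,-0.03,0],0.06],
  [[0,0,0],[0,-0.04,0],0.07],
  [[0,0,0],[-0.006,-0.01,0.045],0.07],
  [[0,0,0],[-0.006,0,0.045],0.07],
  [[0,0,0],[-0.006,0,0.045],0.07],
  [[0,0,0],[-0.006,0,0.045],0.07],
  [[0,0,0],[-0.006,0,0.045],0.07],
  [[0,0,0],[-0.006,0,0.045],0.07],
])

```text
clock: 22.9
eef_pos: [0.4569, 0.0306, 0.1114]
tool_rot: [-1.571, -0.009, -0.012]
ft_force: [0.3, -0.5, -0.1]
opening: 0.0699
```

```bash
python3 - <<'E'
from h import *
stins(); go([.433,.151,.004],0)
E
```

```text
scene blob [346 236  16  12 153] [0.4334 0.152 ]
scene blob [377 248  16  13 147] [0.4033 0.2376]
scene blob [220 254  13  12 116] [ 0.7354 -0.0277]
scene blob [395 266  22  18 222] [0.4157 0.3163]
scene blob [414 290  17  15 200] [0.4422 0.3865]
t 22.95 pos [0.4545 0.0376 0.1112] rot [-1.565 -0.006 -0.009] open 0.0700 F [-2.1  5.7 -0.3]
shift [-0.0225  0.1072  0.1132] wy -0.009
```

step_arm([
  [[0,-0.009,0],[-0.007,0.01,0.035],0.07],
  [[0,0,0],[-0.007,0.01,0.035],0.07],
  [[0,0,0],[-0.007,0.01,0.033],0.07],
  [[0,0,0],[0,0.015,0],0.07],
  [[0,0,0],[0,0.015,0],0.07],
  [[0,0,0],[0,0,0],0.07],
])

```text
clock: 23.55
eef_pos: [0.4333, 0.1476, 0.0504]
tool_rot: [-1.565, -0.01, 0.009]
ft_force: [-0.2, 0.2, -1.0]
opening: 0.0701
```

step_arm([
  [[0,0.009,0.005],[0,0.01,0.0035],0.07],
  [[0,0,0],[0,0.02,0],0.07],
  [[0,0,0],[0,0.012,0],0.07],
  [[0,0,0],[0,0,0],0.07],
  [[0,0,0],[0,0,0],0.07],
])

```text
clock: 24.05
eef_pos: [0.4367, 0.1508, 0.0081]
tool_rot: [-1.564, -0.008, -0.005]
ft_force: [0.5, 0.1, -0.4]
opening: 0.0697
```

step_arm([
  [[0,0,0.008],[-0.003,0.004,0],0.07],
  [[0,0,0],[0,0,0],0.03],
  [[0,0,0],[0,0,0],0.03],
  [[0,0,0],[0,0,0],0.03],
  [[0,0,0],[0,0,0],0.03],
  [[0,0,0],[0,-0.03,0],0.03],
  [[0,0,0],[0,-0.045,0],0.03],
  [[0,0,0],[0.02,0,-0.039],0.03],
  [[0,0,0],[0.02,0,-0.039],0.03],
  [[0,0,0],[0.02,0,-0.039],0.03],
  [[0,0,0],[0.02,0,-0.039],0.03],
  [[0,0,0],[0,0,0],0.03],
])

```text
clock: 25.25
eef_pos: [0.5179, -0.0104, 0.0837]
tool_rot: [-1.565, -0.009, 0.001]
ft_force: [-0.8, 0.9, 0.4]
opening: 0.0414
```

```bash
python3 - <<'E'
from h import *
stins(); go([.579,-.1175,.028],0)
E
```

```text
scene blob [290 200  10  11  85] [ 0.4609 -0.0647]
scene blob [377 248  16  13 155] [0.4029 0.2374]
scene blob [220 254  13  13 117] [ 0.7355 -0.0276]
scene blob [395 266  22  18 218] [0.4146 0.3162]
scene blob [414 290  18  15 193] [0.4411 0.3867]
t 25.30 pos [ 0.5156 -0.0082  0.0833] rot [-1.563e+00 -5.000e-03  1.000e-03] open 0.0411 F [-0.4  0.  -1.5]
shift [ 0.0633  0.0553 -0.1094] wy 0.001
```

step_arm([
  [[0,0,0.005],[0.021,0,-0.036],0.03],
  [[0,0,0],[0.021,0,-0.036],0.03],
  [[0,0,0],[0.02,0,-0.035],0.03],
  [[0,0,0],[0,0,0],0.03],
  [[0,0,0],[0,0.02,0],0.03],
  [[0,0,0],[0,0.015,0],0.03],
  [[0,0,0],[0,0,0],0.03],
  [[0,0,0],[0,0,0],0.03],
])

```text
clock: 26.1
eef_pos: [0.5733, -0.1089, 0.0443]
tool_rot: [-1.556, 0.009, 0.005]
ft_force: [0.9, 0.7, -1.3]
opening: 0.0412
```

step_arm([
  [[-0.014,0.005,-0.009],[0.006,0.006,-0.009],0.03],
  [[0,0,0],[0,0.009,0],0.03],
  [[0,0,0],[0,0,0],0.03],
  [[0,0,0],[0,0,0],0.03],
])

```text
clock: 26.5
eef_pos: [0.5803, -0.117, 0.0298]
tool_rot: [-1.572, -0.003, 0.002]
ft_force: [0.0, 0.2, -1.1]
opening: 0.0413
```

step_arm([
  [[0,0,0],[-0.001,0.0035,-0.0005],0.03],
  [[0,0,0],[0,0,0],0.03],
  [[0,0,0],[0,0,0],0.06],
  [[0,0,0],[0,0,0],0.06],
  [[0,0,0],[0,-0.03,0],0.06],
  [[0,0,0],[0,-0.045,0],0.07],
  [[0,0,0],[-0.022,-0.005,0.043],0.07],
  [[0,0,0],[-0.022,0,0.043],0.07],
  [[0,0,0],[-0.022,0,0.043],0.07],
  [[0,0,0],[-0.022,0,0.043],0.07],
  [[0,0,0],[-0.022,0,0.043],0.07],
  [[0,0,0],[-0.022,0,0.043],0.07],
])

```text
clock: 27.7
eef_pos: [0.4512, 0.1419, 0.1099]
tool_rot: [-1.574, -0.017, -0.011]
ft_force: [2.2, 1.2, -0.5]
opening: 0.07
```

```bash
python3 - <<'E'
from h import *
stins(); go([.4025,.2365,.004],0)
E
```

```text
scene blob [377 248  16  13 160] [0.4034 0.2365]
scene blob [220 254  13  12 116] [ 0.7354 -0.0277]
scene blob [396 266  21  17 213] [0.4147 0.3163]
scene blob [414 290  18  15 217] [0.4412 0.3869]
t 27.75 pos [0.4459 0.1483 0.1096] rot [-1.568 -0.011 -0.008] open 0.0702 F [-2.8  4.9 -0.4]
shift [-0.0441  0.1056  0.0879] wy -0.008
```

step_arm([
  [[0,-0.008,0.01],[-0.014,0.01,0.027],0.07],
  [[0,0,0],[-0.014,0.01,0.027],0.07],
  [[0,0,0],[-0.013,0.01,0.027],0.07],
  [[0,0,0],[0,0.015,0],0.07],
  [[0,0,0],[0,0.015,0],0.07],
  [[0,0,0],[0,0,0],0.07],
])

```text
clock: 28.35
eef_pos: [0.403, 0.2359, 0.0493]
tool_rot: [-1.567, -0.006, 0.009]
ft_force: [0.3, -0.1, 0.1]
opening: 0.0701
```

step_arm([
  [[0,0.009,0.005],[0,0.01,0.0005],0.07],
  [[0,0,0],[0,0.02,0],0.07],
  [[0,0,0],[0,0.012,0],0.07],
  [[0,0,0],[0,0,0],0.07],
  [[0,0,0],[0,0,0],0.07],
])

```text
clock: 28.85
eef_pos: [0.4068, 0.2362, 0.0073]
tool_rot: [-1.565, -0.006, -0.004]
ft_force: [0.1, 0.8, -0.0]
opening: 0.07
```

step_arm([
  [[0,0,0.008],[-0.003,0.004,0],0.07],
  [[0,0,0],[0,0,0],0.03],
  [[0,0,0],[0,0,0],0.03],
  [[0,0,0],[0,0,0],0.03],
  [[0,0,0],[0,0,0],0.03],
  [[0,0,0],[0,-0.035,0],0.03],
  [[0,0,0],[0,-0.045,0],0.03],
  [[0,0,0],[0.022,-0.005,-0.038],0.03],
  [[0,0,0],[0.022,0,-0.038],0.03],
  [[0,0,0],[0.022,0,-0.038],0.03],
  [[0,0,0],[0.022,0,-0.038],0.03],
  [[0,0,0],[0.022,0,-0.038],0.03],
])

```text
clock: 30.05
eef_pos: [0.5162, 0.0449, 0.0931]
tool_rot: [-1.563, -0.003, 0.007]
ft_force: [0.7, 0.3, -1.4]
opening: 0.0418
```

step_arm([
  [[0,0,0],[0.022,0,-0.038],0.03],
  [[0,0,0],[0.022,0,-0.038],0.03],
  [[0,0,0],[0.022,0,-0.038],0.03],
  [[0,0,0],[0.022,0,-0.038],0.03],
  [[0,0,0],[0.01,0,-0.018],0.03],
  [[0,0,0],[0,0,0],0.03],
  [[0,0,0],[0,0,0],0.03],
])

```text
clock: 30.75
eef_pos: [0.6208, -0.1383, 0.0903]
tool_rot: [-1.564, -0.005, -0.0]
ft_force: [-1.1, 0.3, -2.1]
opening: 0.0413
```

```bash
python3 - <<'E'
from h import *
stins(); go([.650,-.169,.0265],0)
E
```

```text
scene blob [230 191  12  10  91] [ 0.569  -0.2135]
scene blob [220 254  12  13 116] [ 0.7359 -0.0275]
scene blob [395 266  23  18 231] [0.4154 0.3168]
scene blob [414 290  18  15 219] [0.4411 0.3868]
t 30.80 pos [ 0.6207 -0.1381  0.0903] rot [-1.565e+00 -5.000e-03  1.000e-03] open 0.0417 F [-0.4 -0.7 -0.8]
shift [ 0.0292  0.0638 -0.0309] wy 0.001
```

step_arm([
  [[0,0,0.005],[0.015,0,-0.016],0.03],
  [[0,0,0],[0.014,0,-0.015],0.03],
  [[0,0,0],[0,0,0],0.03],
  [[0,0,0],[0,0.02,0],0.03],
  [[0,0,0],[0,0.02,0],0.03],
  [[0,0,0],[0,0,0],0.03],
  [[0,0,0],[0,0,0],0.03],
])

```text
clock: 31.5
eef_pos: [0.6435, -0.156, 0.0509]
tool_rot: [-1.558, 0.006, 0.01]
ft_force: [-0.1, 0.2, -1.4]
opening: 0.0419
```

step_arm([
  [[-0.012,0.01,-0.006],[0.0065,0.01,-0.013],0.03],
  [[0,0,0],[0,0.012,0],0.03],
  [[0,0,0],[0,0,0],0.03],
  [[0,0,0],[0,0,0],0.03],
])

```text
clock: 31.9
eef_pos: [0.6512, -0.1688, 0.0296]
tool_rot: [-1.572, -0.003, 0.001]
ft_force: [-0.5, -0.1, -0.9]
opening: 0.0415
```

step_arm([
  [[0,0,0],[-0.001,0.0035,0],0.03],
  [[0,0,0],[0,0,0],0.03],
  [[0,0,0],[0,0,0],0.06],
  [[0,0,0],[0,0,0],0.06],
  [[0,0,0],[0,-0.03,0],0.06],
  [[0,0,0],[0,-0.045,0],0.07],
  [[0,0,0],[-0.017,-0.02,0.043],0.07],
  [[0,0,0],[-0.017,0,0.043],0.07],
  [[0,0,0],[-0.017,0,0.043],0.07],
  [[0,0,0],[-0.017,0,0.043],0.07],
  [[0,0,0],[-0.017,0,0.043],0.07],
  [[0,0,0],[-0.017,0,0.043],0.07],
])

```text
clock: 33.1
eef_pos: [0.5512, 0.0896, 0.1249]
tool_rot: [-1.574, -0.014, -0.011]
ft_force: [1.1, 0.7, -0.5]
opening: 0.0701
```

step_arm([
  [[0,0,0],[-0.017,0,0.043],0.07],
  [[0,0,0],[-0.017,0,0.043],0.07],
  [[0,0,0],[-0.017,0,0.043],0.07],
  [[0,0,0],[-0.017,0,0.043],0.07],
  [[0,0,0],[-0.017,0,0.043],0.07],
  [[0,0,0],[-0.01,0,0.025],0.07],
  [[0,0,0],[0,0,0],0.07],
  [[0,0,0],[0,0,0],0.07],
])

```text
clock: 33.9
eef_pos: [0.4511, 0.3456, 0.1247]
tool_rot: [-1.57, -0.018, -0.004]
ft_force: [-0.2, -0.2, 0.6]
opening: 0.0698
```

```bash
python3 - <<'E'
from h import *
stins(); go([.4405,.3865,.004],0); c=read_camera("top"); crop(c,"tab2",280,120,415,255,4)
E
```

```text
scene blob [220 254  13  13 117] [ 0.7355 -0.0276]
scene blob [395 267  23  17 210] [0.4166 0.3167]
scene blob [403 289  18  15 197] [0.4589 0.3679]
t 33.95 pos [0.4512 0.3455 0.1247] rot [-1.57  -0.018 -0.005] open 0.0702 F [0.1 0.7 0.6]
shift [-0.0109  0.1207  0.041 ] wy -0.005
```

View pics/tab2.png

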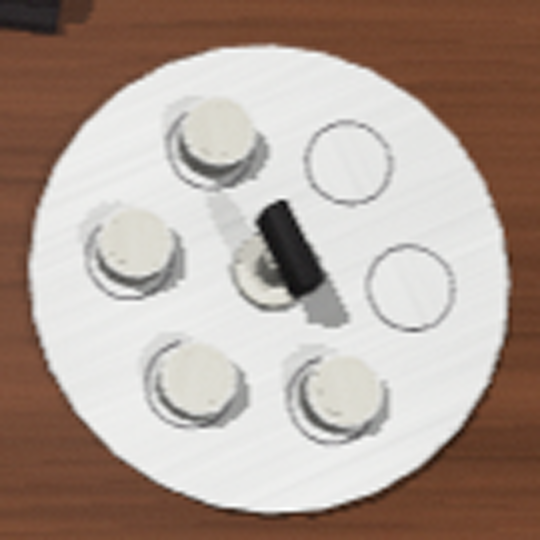

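The crop shows four tins, each well inside its ring. The scene camera shows the last tin has been knocked, to about (0.459,0.368). I re-measure and fetch it there.

step_arm([
  [[0,0,0.018],[0.007,0.01,0.021],0.07],
  [[0,0,0],[0,0.02,0],0.07],
  [[0,0,0],[0,0.02,0],0.07],
  [[0,0,0],[0,0,0],0.07],
  [[0,0,0],[0,0,0],0.07],
])

```text
clock: 34.5
eef_pos: [0.4642, 0.3599, 0.0751]
tool_rot: [-1.571, -0.003, -0.016]
ft_force: [0.3, -0.0, 0.5]
opening: 0.07
```

```bash
python3 - <<'E'
from h import *
stins(); go([.4585,.367,.004],0)
E
```

```text
scene blob [220 254  13  13 117] [ 0.7355 -0.0276]
scene blob [403 289  18  15 192] [0.4588 0.3683]
t 34.55 pos [0.464  0.3598 0.0751] rot [-1.571 -0.003 -0.016] open 0.0700 F [0.7 0.1 0.4]
shift [-0.0056  0.0711  0.0072] wy -0.016
```

step_arm([
  [[0,-0.016,0],[-0.0055,0.01,0.0075],0.07],
  [[0,0,0],[0,0.02,0],0.07],
  [[0,0,0],[0,0.02,0],0.07],
  [[0,0,0],[0,0.012,0],0.07],
  [[0,0,0],[0,0,0],0.07],
  [[0,0,0],[0,0,0],0.07],
])

```text
clock: 35.15
eef_pos: [0.4609, 0.3701, 0.0148]
tool_rot: [-1.565, -0.01, 0.001]
ft_force: [0.1, 0.1, -0.2]
opening: 0.0699
```

step_arm([
  [[-0.005,0,0.01],[-0.002,0.011,-0.0025],0.07],
  [[0,0,0],[0,0,0],0.07],
  [[0,0,0],[0,0,0],0.03],
  [[0,0,0],[0,0,0],0.03],
  [[0,0,0],[0,0,0],0.03],
  [[0,0,0],[0,0,0],0.03],
  [[0,0,0],[0,-0.035,0],0.03],
  [[0,0,0],[0,-0.045,0],0.03],
  [[0,0,0],[0,-0.045,0],0.03],
  [[0,0,0],[0.005,0,-0.044],0.03],
  [[0,0,0],[0.005,0,-0.044],0.03],
  [[0,0,0],[0.005,0,-0.044],0.03],
])

```text
clock: 36.35
eef_pos: [0.4768, 0.2384, 0.135]
tool_rot: [-1.566, -0.007, 0.011]
ft_force: [1.7, -0.3, -1.1]
opening: 0.0416
```

step_arm([
  [[0,0,0],[0.007,0,-0.044],0.03],
  [[0,0,0],[0.007,0,-0.044],0.03],
  [[0,0,0],[0.007,0,-0.044],0.03],
  [[0,0,0],[0.007,0,-0.044],0.03],
  [[0,0,0],[0.007,0,-0.044],0.03],
  [[0,0,0],[0.007,0,-0.044],0.03],
  [[0,0,0],[0.007,0,-0.044],0.03],
  [[0,0,0],[0.007,0,-0.044],0.03],
  [[0,0,0],[0.007,0,-0.044],0.03],
  [[0,0,0],[0.007,0,-0.044],0.03],
  [[0,0,0],[0,0,0],0.03],
  [[0,0,0],[0,0,0],0.03],
])

```text
clock: 37.55
eef_pos: [0.5526, -0.2256, 0.1348]
tool_rot: [-1.569, -0.014, 0.005]
ft_force: [-0.3, 0.1, -0.8]
opening: 0.0417
```

```bash
python3 - <<'E'
from h import *
go([.560,-.2925,.0265],0)
E
```

```text
t 37.55 pos [ 0.5526 -0.2256  0.1348] rot [-1.569 -0.014  0.005] open 0.0417 F [-0.3  0.1 -0.8]
shift [ 0.007   0.1083 -0.0669] wy 0.005
```

step_arm([
  [[0,0.005,0.012],[0.003,0,-0.034],0.03],
  [[0,0,0],[0.004,0,-0.033],0.03],
  [[0,0,0],[0,0,0],0.03],
  [[0,0,0],[0,0.02,0],0.03],
  [[0,0,0],[0,0.03,0],0.03],
  [[0,0,0],[0,0.03,0],0.03],
  [[0,0,0],[0,0,0],0.03],
  [[0,0,0],[0,0,0],0.03],
])

```text
clock: 38.35
eef_pos: [0.56, -0.2828, 0.0543]
tool_rot: [-1.565, -0.002, 0.008]
ft_force: [0.3, -0.1, -0.1]
opening: 0.0415
```

step_arm([
  [[-0.005,0.008,0],[0,0.01,-0.0095],0.03],
  [[0,0,0],[0,0.012,0],0.03],
  [[0,0,0],[0,0,0],0.03],
  [[0,0,0],[0,0,0],0.03],
])

```text
clock: 38.75
eef_pos: [0.5626, -0.293, 0.0349]
tool_rot: [-1.574, -0.008, 0.001]
ft_force: [0.3, -0.4, -1.0]
opening: 0.0413
```

step_arm([
  [[0,0,0.008],[-0.0025,0.006,0.0005],0.03],
  [[0,0,0],[0,0.0025,0],0.03],
  [[0,0,0],[0,0,0],0.03],
  [[0,0,0],[0,0,0],0.03],
])

```text
clock: 39.15
eef_pos: [0.5604, -0.2931, 0.0274]
tool_rot: [-1.575, -0.001, 0.0]
ft_force: [0.2, 0.3, -0.1]
opening: 0.0419
```

step_arm([
  [[0,0,0],[0,0.001,0],0.03],
  [[0,0,0],[0,0,0],0.06],
  [[0,0,0],[0,0,0],0.06],
  [[0,0,0],[0,-0.03,0],0.06],
  [[0,0,0],[0,-0.045,0],0.06],
  [[0,0,0],[0,-0.045,0],0.05],
  [[0,0,0],[-0.01,0,0.046],0.05],
  [[0,0,0],[-0.01,0,0.046],0.05],
  [[0,0,0],[-0.01,0,0.046],0.05],
  [[0,0,0],[-0.01,0,0.046],0.05],
  [[0,0,0],[-0.01,0,0.046],0.05],
  [[0,0,0],[-0.01,0,0.046],0.05],
])

```text
clock: 40.35
eef_pos: [0.5044, -0.0159, 0.1494]
tool_rot: [-1.58, -0.011, -0.011]
ft_force: [0.6, 0.2, 0.8]
opening: 0.0502
```

step_arm([
  [[0,0,0],[0,0,0.03],0.05],
  [[0,0,0],[0,0,0],0.05],
])

```text
clock: 40.55
eef_pos: [0.5021, 0.0205, 0.1493]
tool_rot: [-1.577, -0.011, -0.006]
ft_force: [-0.1, -0.8, 0.3]
opening: 0.0498
```

```bash
python3 - <<'E'
from h import *
st(); np.set_printoptions(linewidth=200,suppress=True)
for n,box in (("top",(335,160,370,205)),("scene",(215,165,255,205))):
    c=read_camera(n); hsv=cv2.cvtColor(c["image"],cv2.COLOR_RGB2HSV); u0,v0,u1,v1=box
    d=(hsv[v0:v1,u0:u1,2]<65).astype(np.uint8); ks=cv2.findContours(d,cv2.RETR_EXTERNAL,cv2.CHAIN_APPROX_NONE)[0]
    k=max(ks,key=cv2.contourArea); r=cv2.minAreaRect(k); bp=cv2.boxPoints(r)+[u0,v0]
    print(n,cv2.contourArea(k),r,"box@.1",[ray(c,p,.1)[:2].round(4).tolist() for p in bp])
    if n=="top":
        crop(c,"tab3",280,120,415,255,4)
        for row in range(166,202): print(row,c["image"][row,342:364].sum(1)//3) if row%2==0 else 0
E
```

```text
t 40.55 pos [0.5021 0.0205 0.1493] rot [-1.577 -0.011 -0.006] open 0.0498 F [-0.1 -0.8  0.3]
top 173.5 ((16.5, 21.999998092651367), (22.807889938354492, 9.838699340820312), 63.43495178222656) box@.1 [[0.5827, -0.1804], [0.5934, -0.2011], [0.5452, -0.2232], [0.5347, -0.2026]]
166 [229 228 227 228 229 228 226 225 225 227 228 228 229 229 228 200 141 191 229 230 229 229]
168 [227 225 227 226 227 228 229 230 230 230 228 226 225 223 224 225 225 203 154 172 217 227]
170 [227 228 229 229 228 225 183  90  32  92 187 225 226 228 229 229 228 226 227 229 221 176]
172 [229 227 224 166  59  45  45  43  42  36  95 191 227 226 229 231 230 229 228 228 228 228]
174 [223 201 125  27  27  35  46  45  40  41  34  96 191 227 227 227 227 229 227 228 228 228]
176 [220 193  99  26  27  29  34  40  45  40  36  35  95 192 228 227 227 226 227 228 229 228]
178 [207 177 125  86  26  24  27  36  43  45  38  36  36  94 189 228 228 230 230 230 230 230]
180 [186 191 192 158  82  23  24  30  37  44  40  35  37  36  93 190 229 230 228 228 226 228]
182 [193 190 192 178 133  68  26  23  29  38  41  39  37  34  36  61 175
[... 364 characters left out ...]
  39  38  31  29  68 123 149 200]
192 [220 219 218 207 196 210 220 220 218 161  28  25  18  18  24  32  69 122 149 149 150 150]
194 [149 204 219 221 219 216 216 215 214 214 172  87  69 124 151 150 151 151 152 154 153 152]
196 [219 168 119  94 109 142 153 138 121 122 140 157 205 199 150 152 152 152 152 151 153 155]
198 [229 231 231 230 230 230 231 231 230 232 231 231 231 231 201 152 154 153 153 153 153 150]
200 [230 230 231 230 230 230 232 232 232 231 230 230 231 231 205 161 159 159 152 148 149 149]
scene 120.5 ((19.96644401550293, 19.476511001586914), (8.683858871459961, 18.51464080810547), 34.99201965332031) box@.1 [[0.6132, -0.1865], [0.5497, -0.2212], [0.5475, -0.1891], [0.6104, -0.1561]]
```

View pics/tab3.png

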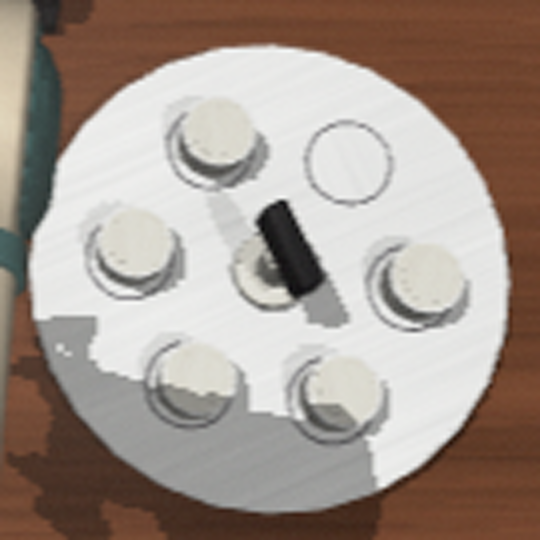

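All five tins stand in their rings, and only the upper-right ring is empty. The bar handle lies at about 24.5° from +x, consistent with the ring phase of 24.4°. I turn the wrist to yaw −1.145 so the jaws grip across the bar.

step_arm([
  [[0,0.142,0],[0,-0.003,0],0.05],
  [[0,0.142,0],[0,-0.003,0],0.05],
  [[0,0.142,0],[0,0,0],0.05],
  [[0,0.142,0],[0,0,0],0.05],
  [[0,0.142,0],[0,0,0],0.05],
  [[0,0.142,0],[0,0,0],0.05],
  [[0,0.142,0],[0,0,0],0.05],
  [[0,0.142,0],[0,0,0],0.05],
  [[0,0,0],[0,0,0],0.05],
  [[0,0,0],[0,0,0],0.05],
], force=70)

```text
clock: 41.65
eef_pos: [0.507, 0.0009, 0.1545]
tool_rot: [-1.566, -0.02, -1.203]
ft_force: [-0.3, 0.7, 0.1]
opening: 0.0499
```

```bash
python3 - <<'E'
from h import *
go([.569,-.2045,.15],-1.145)
E
```

```text
t 41.65 pos [0.507  0.0009 0.1545] rot [-1.566 -0.02  -1.203] open 0.0499 F [-0.3  0.7  0.1]
shift [ 0.214   0.0045 -0.0159] wy -0.058
```

step_arm([
  [[0,-0.029,0.02],[0.043,0,-0.003],0.05],
  [[0,-0.029,0],[0.043,0,-0.003],0.05],
  [[0,0,0],[0.043,0,-0.003],0.05],
  [[0,0,0],[0.043,0,-0.003],0.05],
  [[0,0,0],[0.038,0,-0.003],0.05],
  [[0,0,0],[0,0,0],0.05],
  [[0,0,0],[0,0,0],0.05],
])

```text
clock: 42.35
eef_pos: [0.5805, -0.2089, 0.1538]
tool_rot: [-1.565, -0.001, -1.126]
ft_force: [-0.7, -0.4, -0.2]
opening: 0.0498
```

```bash
python3 - <<'E'
from h import *
go([.569,-.2045,.070],-1.145)
E
```

```text
t 42.35 pos [ 0.5805 -0.2089  0.1538] rot [-1.565e+00 -1.000e-03 -1.126e+00] open 0.0498 F [-0.7 -0.4 -0.2]
shift [-0.0089  0.0838 -0.0085] wy 0.019
```

step_arm([
  [[0,0.018,0],[-0.009,0,-0.0085],0.05],
  [[0,0,0],[0,0,0],0.05],
  [[0,0,0],[0,0.02,0],0.05],
  [[0,0,0],[0,0.02,0],0.05],
  [[0,0,0],[0,0,0],0.05],
  [[0,0,0],[0,0,0],0.05],
])

```text
clock: 42.95
eef_pos: [0.5654, -0.1982, 0.115]
tool_rot: [-1.564, 0.0, -1.138]
ft_force: [-0.3, -0.0, 0.5]
opening: 0.05
```

```bash
python3 - <<'E'
from h import *
go([.569,-.2045,.070],-1.145)
E
```

```text
t 42.95 pos [ 0.5654 -0.1982  0.115 ] rot [-1.564  0.    -1.138] open 0.0500 F [-0.3 -0.   0.5]
shift [0.0073 0.045  0.0006] wy 0.007
```

step_arm([
  [[-0.006,0.007,0],[0.007,0,0.0005],0.05],
  [[0,0,0],[0,0,0],0.05],
  [[0,0,0],[0,0.02,0],0.05],
  [[0,0,0],[0,0.018,0],0.05],
  [[0,0,0],[0,0.003,0],0.05],
  [[0,0,0],[0,0,0],0.05],
])

```text
clock: 43.55
eef_pos: [0.5735, -0.206, 0.0793]
tool_rot: [-1.564, -0.009, -1.143]
ft_force: [0.0, -0.5, -0.1]
opening: 0.0501
```

```bash
python3 - <<'E'
from h import *
go([.569,-.2045,.070],-1.145)
E
```

```text
t 43.55 pos [ 0.5735 -0.206   0.0793] rot [-1.564 -0.009 -1.143] open 0.0501 F [ 0.  -0.5 -0.1]
shift [-0.0033  0.0093 -0.0035] wy 0.002
```

step_arm([
  [[-0.006,0,0.008],[-0.003,0.007,-0.0025],0.05],
  [[0,0,0],[0,0,0],0.05],
  [[0,0,0],[0,0,0],0.05],
  [[0,0,0],[0,0,0],0.005],
  [[0,0,0],[0,0,0],0.005],
  [[0,0,0],[0,0,0],0.005],
  [[0,0,0],[0,0,0],0.005],
], force=50)

```text
clock: 44.25
eef_pos: [0.5714, -0.2046, 0.0751]
tool_rot: [-1.567, -0.003, -1.144]
ft_force: [0.7, 0.1, -2.3]
opening: 0.0134
```

```bash
python3 - <<'E'
from h import *
s=st(); print(s["ft_torque"].round(2),s["joints"].round(2))
E
```

```text
t 44.25 pos [ 0.5714 -0.2046  0.0751] rot [-1.567 -0.003 -1.144] open 0.0134 F [ 0.7  0.1 -2.3]
[-0.08 -0.04 -0.01] [-0.46  0.42  1.64  0.    1.08  0.68]
```

step_arm([
  [[0,0.03,0],[0,0,0],0.005],
  [[0,0.06,0],[0,0,0],0.005],
  [[0,0.07,0],[0,0,0],0.005],
  [[0,0.07,0],[0,0,0],0.005],
  [[0,0.07,0],[0,0,0],0.005],
  [[0,0.07,0],[0,0,0],0.005],
  [[0,0.07,0],[0,0,0],0.005],
  [[0,0.06,0],[0,0,0],0.005],
  [[0,0.03,0],[0,0,0],0.005],
  [[0,0,0],[0,0,0],0.005],
])

```text
clock: 45.25
eef_pos: [0.5716, -0.2059, 0.0751]
tool_rot: [-1.566, -0.006, -1.682]
ft_force: [-0.8, 0.1, 0.3]
opening: 0.0138
```

```bash
python3 - <<'E'
from h import *
s=st(); print(s["ft_torque"].round(2))
E
```

```text
t 45.25 pos [ 0.5716 -0.2059  0.0751] rot [-1.566 -0.006 -1.682] open 0.0138 F [-0.8  0.1  0.3]
[0.12 0.05 0.15]
```

step_arm([
  [[0,0.05,0],[0,0,0],0.005],
  [[0,0.07,0],[0,0,0],0.005],
  [[0,0.07,0],[0,0,0],0.005],
  [[0,0.07,0],[0,0,0],0.005],
  [[0,0.07,0],[0,0,0],0.005],
  [[0,0.06,0],[0,0,0],0.005],
  [[0,0.04,0],[0,0,0],0.005],
  [[0,0.02,0],[0,0,0],0.005],
  [[0,0,0],[0,0,0],0.005],
])

```text
clock: 46.15
eef_pos: [0.5712, -0.2071, 0.0751]
tool_rot: [-1.563, -0.006, -2.139]
ft_force: [-0.5, -0.1, 0.3]
opening: 0.0138
```

```bash
python3 - <<'E'
from h import *
s=st(); print(s["ft_torque"].round(2))
E
```

```text
t 46.15 pos [ 0.5712 -0.2071  0.0751] rot [-1.563 -0.006 -2.139] open 0.0138 F [-0.5 -0.1  0.3]
[ 0.15  0.05 -0.02]
```

Remaining 0.052 rad, then I release and rise.

step_arm([
  [[0,0.035,0],[0,0,0],0.005],
  [[0,0.02,0],[0,0,0],0.005],
  [[0,0,0],[0,0,0],0.005],
  [[0,0,0],[0,0,0],0.005],
])

```text
clock: 46.55
eef_pos: [0.5711, -0.2072, 0.0751]
tool_rot: [-1.562, -0.006, -2.193]
ft_force: [-0.1, -0.4, -0.0]
opening: 0.0138
```

step_arm([
  [[0,0,0],[0,0,0],0.04],
  [[0,0,0],[0,0,0],0.05],
  [[0,0,0],[0,0,0],0.05],
  [[0,0,0],[0,-0.03,0],0.05],
  [[0,0,0],[0,-0.045,0],0.05],
  [[0,0,0],[0,-0.045,0],0.05],
  [[0,0,0],[0,0,0],0.05],
])

```text
clock: 47.25
eef_pos: [0.5704, -0.2061, 0.1974]
tool_rot: [-1.565, -0.007, -2.192]
ft_force: [0.5, 0.2, 0.0]
opening: 0.0502
```

step_arm([
  [[0,0,0],[-0.005,0,-0.042],0.05],
  [[0,0,0],[-0.005,0,-0.042],0.05],
  [[0,0,0],[-0.005,0,-0.042],0.05],
  [[0,0,0],[-0.005,0,-0.042],0.05],
  [[0,0,0],[-0.005,0,-0.042],0.05],
  [[0,0,0],[-0.005,0,-0.042],0.05],
  [[0,0,0],[-0.005,0,-0.042],0.05],
  [[0,0,0],[0,0,0],0.05],
  [[0,0,0],[0,0,0],0.05],
])

```text
clock: 48.15
eef_pos: [0.3438, -0.0012, 0.1911]
tool_rot: [-1.561, -0.005, -2.194]
ft_force: [0.6, -0.5, 0.9]
opening: 0.0501
```

```bash
python3 - <<'E'
from h import *
st(); gap(); c=read_camera("top"); rings(c)
h=cv2.cvtColor(c["image"],cv2.COLOR_RGB2HSV)[160:205,335:370,2]; k=max(cv2.findContours((h<65).astype(np.uint8),cv2.RETR_EXTERNAL,cv2.CHAIN_APPROX_NONE)[0],key=cv2.contourArea)
b=[ray(c,p+[335,160],.1)[:2] for p in cv2.boxPoints(cv2.minAreaRect(k))]; e=max((b[1]-b[0],b[2]-b[1]),key=np.linalg.norm); print("bar deg",np.degrees(np.arctan2(e[1],e[0]))%180)
cv2.imwrite("pics/end.png",cv2.resize(c["image"][110:270,115:425,::-1],None,fx=2.55,fy=2.55,interpolation=cv2.INTER_CUBIC))
E
```

```text
t 48.15 pos [ 0.3438 -0.0012  0.1911] rot [-1.561 -0.005 -2.194] open 0.0501 F [ 0.6 -0.5  0.9]
up 195.04 um 193.49 gap(mm, + = pointer left) -2.05
[223. 223. 223. 222. 209. 210. 222. 187. 119.  95. 111. 184. 223. 222.
 223. 223. 223.] [ 73.  75.  81. 151. 151.  76.  49.  51.]
centre [ 0.5709 -0.2096] phase deg 82.7 res mm [[-5.2, 3.3], [-1.8, 0.9], [0.3, 3.0], [8.1, -2.4], [11.2, -5.3], [-2.4, -0.7]]
ring 0 [ 0.582  -0.1223]
ring 1 [ 0.5009 -0.1562]
ring 2 [ 0.4897 -0.2435]
ring 3 [ 0.5597 -0.2968]
ring 4 [ 0.6409 -0.2629]
ring 5 [ 0.652  -0.1756]
bar deg 142.94001473546416
```

View pics/end.png

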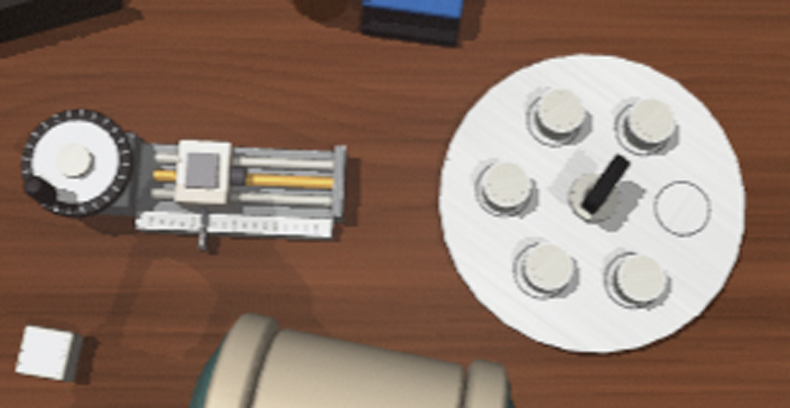

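The final view shows all five tins in their rings. The empty ring has moved from upper right to right, at (683,208), which is one place clockwise. The head is on the mark and the square tin is untouched, so I hand in.

```bash
python3 -c "
from station import arm
print(arm.finish_job())"
```

```text
the job is handed in; nothing more can be done
None
```

The job is done in the order asked and handed in at about 48 s. No verdict was reported.

- **Coding head:** I wound it right to about 8 mm past the size mark, then back left to the mark, so the slack is taken up in the return direction. In even light (arm shadow) the top camera put the pointer 0.1 mm from the mark, and the scene camera agreed to within about 1 mm.
- **Conflicting readings:** After I released the crank, the same automatic reading in direct light said 1.8 mm, and 2.0 mm in the last check. I put this down to the pointer's own shadow. Reading the pointer's edges by hand in that light gave about 0.4 mm, and I did not re-adjust.
- **Tins:** There were five round tins, and each now stands in its own ring. The first one measured about 2 mm off centre. The others I judged by eye, including after the turn. The first grasp missed because the fingers were too high, so I repeated it. The last tin was knocked aside during the run, so I found it again and placed it.
- **Rotary table:** I turned it 1.049 rad clockwise by the gripper's reading, against 1.047 for one place. In the final picture the empty ring had moved one place clockwise and the bar was at 143° against an expected 144°. The automatic ring fit was unreliable in that last picture because the tins cover the rings, so I did not use it.
- **Everything else:** I did not touch the square tin or the other desk things, and the arm was clear of everything at hand-in.

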